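Load the dry-block heater and knock its locking pin home

ROBOT

A 7-joint arm with a two-finger parallel gripper is mounted at the origin on the work surface. World frame = base frame: x ahead of the robot, y to its left, z up, the work surface at z = 0. Lengths are in m, angles in rad, forces in N, time in s.
With the tool pointing down it reaches from about 0.4 to 0.85 m from the base axis. Payload 4.5 kg.
Tool frame: the origin (TCP) lies midway between the tips of the shut fingers; the grasp point (between the pads) lies 19 mm behind it; z points along the fingers, y is the line along which they close (so a half turn about z gives the same grasp; the last joint's range is limited). The gripper opens to 88 mm and grips with 3 to 60 N. Pads are 18 mm wide; open, the fingers measure 123 mm over their backs; the gripper's body (75 mm by 187 mm) begins 45 mm behind the grasp point.
Start: joints at [-1.206, 0.689, -0.195, 1.565, 0.157, 0.902, -0.215], TCP at [0.203, 0.591, 0.217] pointing down, gripper open.
Joint ranges: [-3.01, 3.01], [-0.46, 2.08], [-1.47, 1.51], [0.13, 2.56], [-1, 4.14], [0.04, 2.09], [-2.66, 2.66]. Speed limits (rad/s): [2.57, 2.57, 3.14, 3.14, 3.14, 3.14, 3.14].

INTERFACE

Orientations are given as a unit quaternion [x, y, z, w].
In Python, from plant import sensors, eyes, finish_job gives the robot as it stands.
- The arm moves only by the tool send_rows, never from a script. Its argument "rows" is text: rows parted by semicolons, each of 4 numbers parted by spaces: the shift along the tool's x, y, z normalised to -1 to 1, where 1 is 30 cm, then the turn about the tool's z normalised to -1 to 1, where 1 is 2 pi rad. A call has 1 to 10 rows; each row is the pose to reach, as a shift and turn from the pose commanded when the call began, along the tool's axes at that moment, turning the shorter way round; what a row does not reach only later rows make up. A row lasts 1/12 s, in which the tool goes at most 41.7 mm and 7.16 degrees, less where a joint would pass 70% of its speed; a pose out of reach is approached as far as the arm can. A call with a number of a shift or a turn outside -1 to 1 is refused whole. A call with a gripper value outside its range is refused whole. "jaw" is the closure, from -1 (fully open) to 1 (shut), set as the call begins (left out, the last holds). The fingers move at their own pace and stop on an object; "force" is the grip in N (left out, the last holds). Time passes only in rows, so rows that repeat a pose let the fingers close. It gives the time, the measured TCP pose, the force, the opening and the grip force at its end, in the units of the state.
- sensors.get_state(): the state, without advancing time (a new reading comes with each control period).
- eyes.snapshot(name): name is "side" or "top"; returns (picture, depth): 400x640x3 uint8, red, green, blue; 400x640 float32, m along the optical axis (not along the pixel's ray), 0 where there is no reading.
- eyes.calibration(name): a dict with "fov_y" (degrees; the focal length in pixels is half the picture's height over the tangent of half this angle, whatever the lens; pixels are square), "cx", "cy" (the principal point, pixels), "dist_coeffs" ([k1, k2, p1, p2, k3] as OpenCV has them; the pictures are not rectified), "world_from_camera" (4x4, takes a point from camera to world coordinates). Camera axes: x right, y down, z forward; pixel columns grow to the right and rows downward; lengths in m; the calibration is good to about 2 mm. A picture is of the moment at which its call begins. calibration takes no time and is no camera call.
- finish_job(): hands the job in; it is judged then, once.
The state is a dict: "clock": time; "q": joint angles; "qd": joint speeds; "joint_torque": joint torques, N m; "tool_pos": TCP position; "eef_rot": TCP orientation; "contact_force": force on the tool from outside, world axes, zero at the start; "moment": the same for the moment, N m; "opening": opening from 0.0 (shut) to 1.0 (fully open); "finger_force": force on a finger pad.
Only numpy, scipy, OpenCV 4.12 (cv2) and the standard library are available. Lean on these libraries where they do the work, as an engineer would, in place of code of your own. Each camera call takes 0.05 s, during which the arm holds its last target. There are 200 camera calls.

TASK

Set the aluminium well block into the heater's recess so that it sits flush with the heater's top, then take the mallet and knock the slanted yellow locking pin fully home with a brisk blow, square on along the pin. Finally stand the mallet upright on the open bench again and let go; do not push the pin with the gripper, and leave the other things on the bench where they are.

Things in the scene. Friction and masses are not known exactly. Their poses are not given: they have to be found in the camera images.
- heater: dry-block heater, a white box 190 (x) x 160 (y) x 70 mm high, fixed to the bench; origin at the centre of its underside, z up. Its top has a rectangular recess 66 (x) x 86 (y) mm, 30 mm deep, centred 45 mm from the origin along +x; the slanted pin stands in a boss on its -x half, the boss face's centre at (-22, 0, 98) mm
- boss (a point): centre of the slanted end face of the dark steel boss (32 mm across) that carries the pin; axes as pin_top. A grey guard plate (44 mm wide, 4 mm thick) stands on the boss's low side (its -x), parallel to the pin: near face 30 mm from the pin's axis, reaching 30 mm above the boss face
- recess (a point): centre of the recess's floor (40 mm above the bench); axes as the heater's
- pin_top (a point): centre of the top of the locking pin's yellow head (20 mm across, 5 mm thick, on a brass shaft); it moves with the pin. Its z axis points out along the pin, 35 degrees from vertical, leaning to the heater's -x. About 20 mm above the boss face when the pin is up, 5 mm when it is home
- lock_pin (a joint): travel of the sprung locking pin down into its boss (m): 0 fully up, 0.015 fully home. A light spring and a stiff friction fit: about 9 to 12 N moves it, and it stays where it is left
- well_block: aluminium block 62 (x) x 82 (y) x 30 mm high with 12 dark wells on top and a blue lifting rib standing on its middle: 44 mm long (x), 14 mm thick (y), from 30 to 62 mm above the underside. Fits the recess either way round with 2 mm to spare on each side; origin at the centre of its underside, z up
- mallet: palm mallet standing upright on its white striking face: round head 44 mm across and 40 mm high, white then grey, then a square red handle 26 x 26 mm from 40 to 124 mm above the face (black end to 127 mm). Origin at the centre of the striking face, z along the handle, x and y square to the handle's flats
- mouse: grey computer mouse, 100 x 58 x 34 mm; a bystander; origin at the centre of its underside
- spray: tall bottle with a blue cap, 60 mm across, 160 mm high; a bystander; origin at the centre of its underside
- jar: small jar with a green cap, 54 mm across, 75 mm high; a bystander; origin at the centre of its underside
- tip_box: orange box of pipette tips with a clear lid, 82 x 117 x 56 mm; a bystander; origin at the centre of its underside
- tube_rack: green tube rack, 70 x 110 x 47 mm; a bystander; origin at the centre of its underside
- marker: blue marker pen lying down, 12 mm thick, 134 mm long; a bystander; origin at the centre of its underside
- tape_roll: yellow disc of tape, 64 mm across, 22 mm high; a bystander; origin at the centre of its underside
There are look-alikes about, which are no part of the job. Leave any green look-alike of the mallet alone.

How it is judged:
By the outcome, as a careful person would: the job done as asked, in the order asked, and still so for the second after the job is handed in, with the robot touching nothing.
It also fails if it takes over 58 s, if anything falls off the work surface, if the arm or the gripper's body presses on something with over 40 N, if the wrist force passes 120 N, or if a joint passes its speed limit or range.

## Working session

There is one attempt and no reset: what is moved stays moved. The work goes in short steps, Python scripts to look and compute and a tool call to move; the robot and the scene stay as the last step left them, time stands still between calls to the robot, and variables do not carry over. Pictures are saved under pics/ and viewed, at most 10 in all, crops included, and the job is handed in when it is done.

Besides the shell and the picture viewer there is one more tool, called after "Call:" as name(argument=value, ...), one argument or row to a line, values as JSON. send_rows: Moves the arm, as the interface text tells. Scaled input: -1 to 1 covers 30 cm each way for a shift and 2 pi rad each way for a turn. Its arguments: {"type":"object","properties":{"rows":{"type":"string"},"jaw":{"type":"number"},"force":{"type":"number"}},"required":["rows"]}

```bash
mkdir -p pics; cat > h.py <<'E'
import numpy as np, cv2
from plant import sensors, eyes
def snap(n,f):
    p,d=eyes.snapshot(n); cv2.imwrite(f'pics/{f}.png',p[:,:,::-1]); np.save(f'pics/{f}.npy',d); return p,d
def KD(n):
    c=eyes.calibration(n); f=200/np.tan(np.radians(c['fov_y'])/2)
    return np.array([[f,0,c['cx']],[0,f,c['cy']],[0,0,1.]]),np.array(c['dist_coeffs'],float),np.array(c['world_from_camera'])
def ray(n,u,v):
    K,D,T=KD(n); a=cv2.undistortPoints(np.array([[[u,v]]],float),K,D)[0,0]
    return T[:3,3],T[:3,:3]@np.array([a[0],a[1],1.])
def onz(n,u,v,z):
    o,r=ray(n,u,v); return o+r*(z-o[2])/r[2]
def dep(n,f,u,v):
    d=np.load(f'pics/{f}.npy'); o,r=ray(n,u,v); return o+r*d[int(v),int(u)]
def tri(n1,p1,n2,p2):
    o1,r1=ray(n1,*p1);o2,r2=ray(n2,*p2)
    A=np.stack([r1,-r2],1); t=np.linalg.lstsq(A,o2-o1,rcond=None)[0]
    a=o1+r1*t[0];b=o2+r2*t[1]; return (a+b)/2,np.linalg.norm(a-b)
def proj(n,P):
    K,D,T=KD(n); W=np.linalg.inv(T); q=cv2.projectPoints(np.atleast_2d(P).astype(float),cv2.Rodrigues(W[:3,:3])[0],W[:3,3],K,D)[0]; return q[:,0]
E
python3 - <<'E'
from h import *
np.set_printoptions(precision=4,suppress=True)
snap('top','t0');snap('side','s0')
for n in('top','side'): print(KD(n))
print(sensors.get_state())
E
```

```text
(array([[453.0726,   0.    , 320.6877],
       [  0.    , 453.0726, 197.0263],
       [  0.    ,   0.    ,   1.    ]]), array([0.0163, 0.    , 0.    , 0.    , 0.    ]), array([[-0.0243, -0.9982,  0.0554,  0.4841],
       [-0.9997,  0.0242, -0.0025, -0.0164],
       [ 0.0011, -0.0554, -0.9985,  1.2957],
       [ 0.    ,  0.    ,  0.    ,  1.    ]]))
(array([[495.9584,   0.    , 322.1339],
       [  0.    , 495.9584, 205.557 ],
       [  0.    ,   0.    ,   1.    ]]), array([-0.0476,  0.    ,  0.    ,  0.    ,  0.    ]), array([[ 0.9741, -0.146 ,  0.1727,  0.3282],
       [-0.2258, -0.592 ,  0.7737, -1.0887],
       [-0.0107, -0.7926, -0.6096,  0.9545],
       [ 0.    ,  0.    ,  0.    ,  1.    ]]))
{'clock': 0.1, 'q': array([-1.2062,  0.6899, -0.1945,  1.5662,  0.1573,  0.9025, -0.2151]), 'qd': array([-0.0007, -0.0024,  0.0001, -0.004 ,  0.0011,  0.0007,  0.0005]), 'joint_torque': array([ -0.0031, -52.8496,  -1.2715, -15.384 ,  -0.0525,   0.0019,
         0.    ]), 'tool_pos': array([0.2029, 0.5905, 0.216 ]), 'eef_rot': array([ 0.1646,  0.9864, -0.0008, -0.0001]), 'contact_force': array([-0.7101,  0.4448,  1.0709]), 'moment': array([-0.0165,  0.0275, -0.0114]), 'finger_force': 0.0, 'opening': 1.0016546150248495}
```

View pics/t0.png

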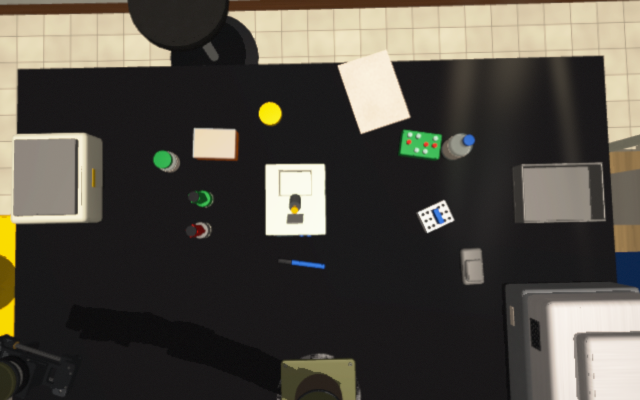

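View pics/s0.png

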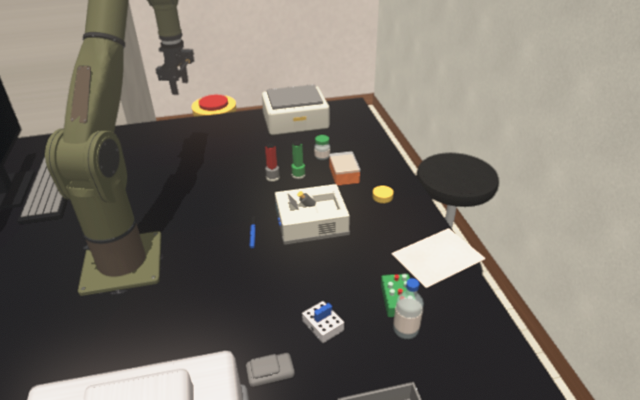

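The top view shows the heater at (295,200), with its recess toward image-up. The pin and guard are at (295,207) and (295,219), and the well block with its blue rib is at (436,216).

Things that could be taken for the mallet: the red-handled one at top (199,230) / side (271,162), and the green look-alike at top (201,198) / side (298,160). Things that could be taken for the well block: the green tube rack at top (421,144) and the mouse at (472,266). I choose the red mallet and the white/aluminium block with the blue rib, and I'll check both in a close crop.

```bash
python3 - <<'E'
import cv2,numpy as np
t=cv2.imread('pics/t0.png');s=cv2.imread('pics/s0.png')
def c(im,u,v,w,h,k): return cv2.resize(im[v:v+h,u:u+w],(w*k,h*k),interpolation=cv2.INTER_CUBIC)
# each cell 264x296 approx
A=np.zeros((600,800,3),np.uint8)
def put(x,y,im): A[y:y+im.shape[0],x:x+im.shape[1]]=im
put(0,0,c(t,260,158,72,82,4))      # heater top 288x328? 
put(292,0,c(t,412,192,50,48,5))    # block top 250x240
put(546,0,c(t,180,184,50,60,5))    # mallets top 250x300
put(0,332,c(s,270,180,84,64,4))  # heater side 336x256
put(340,332,c(s,298,296,50,50,5))  # block side 250x250
put(594,332,c(s,258,138,50,52,4)) # mallet side 200x208
cv2.imwrite('pics/crop0.png',A)
E
```

```text
(no output)
```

View pics/crop0.png

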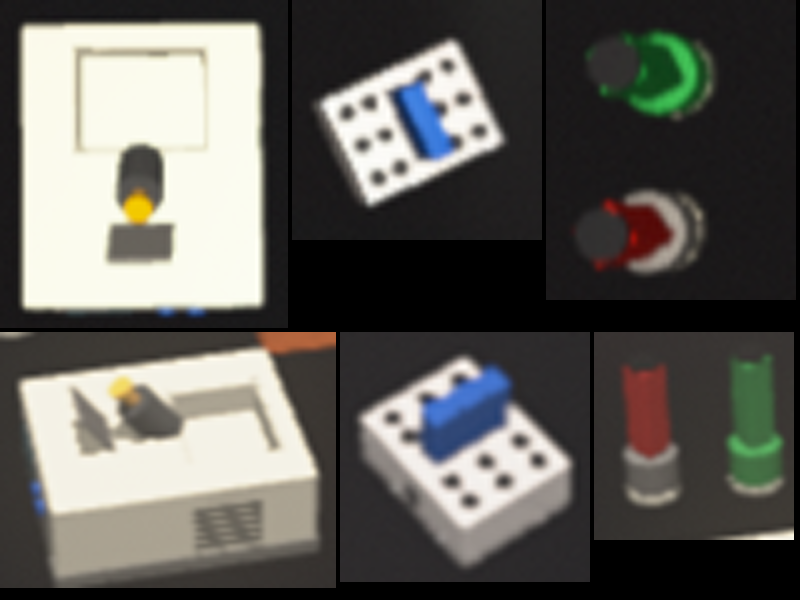

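The crops show the heater's recess at the far (+x) side, with the pin leaning toward the robot. The red mallet and green look-alike are clearly distinct, and the block's blue rib is oblique in the picture. I'll measure from both views.

```bash
python3 - <<'E'
from h import *
np.set_printoptions(precision=4,suppress=True)
def m(p,x0,y0,u,v,k): return ((p[0]-x0+.5)/k-.5+u,(p[1]-y0+.5)/k-.5+v)
ht=lambda a,b:m((a,b),0,0,260,158,4); bt=lambda a,b:m((a,b),292,0,412,192,5); mt=lambda a,b:m((a,b),546,0,180,184,5)
hs=lambda a,b:m((a,b),0,332,270,180,4); bs=lambda a,b:m((a,b),340,332,298,296,5); ms=lambda a,b:m((a,b),594,332,258,138,4)
def T(name,a,b):
    P,e=tri('top',a,'side',b); print(name,P,'gap %.4f'%e, 'topdepth',dep('top','t0',round(a[0]),round(a[1])))
for n,a,b in [('h far-left',ht(21,24),hs(265,349)),('h far-right',ht(261,24),hs(317,474)),('h near-right',ht(263,306),hs(50,516)),('h near-left',ht(22,308),hs(21,381))]: T(n,a,b)
T('pinhead',ht(138,208),hs(122,388))
print([onz('top',*ht(a,b),.07) for a,b in [(77,49),(206,49),(206,151),(77,151)]])
for n,a,b in [('b far',bt(456,39),bs(572,462)),('b right',bt(505,142),bs(466,526)),('b near',bt(369,206),bs(361,415)),('b left',bt(316,102),bs(464,357))]: T(n,a,b)
for n,a,b in [('rib far-l',bt(399,86),bs(492,367)),('rib near-r',bt(440,158),bs(436,412))]: T(n,a,b)
T('rib ctr top',bt(423,119),bs(468,396))
T('mallet top',mt(601,233),ms(648,360))
T('green top',mt(614,62),ms(753,353))
E
```

```text
h far-left [0.6457 0.1302 0.0706] gap 0.0018 topdepth [ 0.6552  0.1384 -0.0027]
h far-right [ 0.6418 -0.0329  0.074 ] gap 0.0010 topdepth [ 0.6514 -0.0344 -0.005 ]
h near-right [ 0.4507 -0.0295  0.0705] gap 0.0018 topdepth [ 0.4504 -0.0292  0.0123]
h near-left [0.4543 0.1326 0.0716] gap 0.0002 topdepth [0.4515 0.1412 0.0037]
pinhead [0.5183 0.0509 0.1118] gap 0.0004 topdepth [0.5175 0.0512 0.1119]
[array([0.6287, 0.0924, 0.07  ]), array([0.6266, 0.0048, 0.07  ]), array([0.5572, 0.0064, 0.07  ]), array([0.5593, 0.0937, 0.07  ])]
b far [ 0.5389 -0.3645  0.0317] gap 0.0006 topdepth [ 0.5418 -0.3729 -0.0027]
b right [ 0.4815 -0.3893  0.0324] gap 0.0007 topdepth [ 0.4811 -0.3977  0.0019]
b near [ 0.4477 -0.3128  0.031 ] gap 0.0006 topdepth [ 0.4458 -0.3213 -0.0057]
b left [ 0.5054 -0.286   0.0278] gap 0.0012 topdepth [ 0.5065 -0.2908  0.0001]
rib far-l [ 0.5115 -0.3242  0.0611] gap 0.0031 topdepth [ 0.513  -0.3306  0.0364]
rib near-r [ 0.4757 -0.3452  0.0624] gap 0.0047 topdepth [ 0.4739 -0.3448  0.0606]
rib ctr top [ 0.495  -0.3372  0.0595] gap 0.0004 topdepth [ 0.4958 -0.3375  0.0608]
mallet top [0.4729 0.316  0.1293] gap 0.0024 topdepth [0.4721 0.3164 0.1248]
green top [0.5597 0.3094 0.1272] gap 0.0004 topdepth [0.5594 0.3095 0.1285]
```

```bash
cat >> h.py <<'E'
from scipy.spatial.transform import Rotation as R
def plan(x,y,z,yawy=None,start=None):
    "row numbers to bring the TCP to world x,y,z with tool y at yawy degrees (mod 180), from measured pose"
    s=sensors.get_state(); M=R.from_quat(s['eef_rot']).as_matrix(); p=s['tool_pos']
    d=M.T@(np.array([x,y,z])-p)/.3; a=np.degrees(np.arctan2(M[1,1],M[0,1])); t=0
    if yawy is not None: t=-((yawy-a+90)%180-90)/360
    print('row',np.round(d,3),'%.4f'%t,'| yawy %.1f'%a,'rows>=%.1f'%(max(np.linalg.norm(d)*.3/.0417,abs(t)*360/7.16)),'pos',np.round(p,4),'z·%.4f'%M[2,2],'F',np.round(s['contact_force'],1),'t',round(s['clock'],2),'open',round(s['opening'],3))
E
python3 - <<'E'
from h import *
plan(.42,.40,.25,113.6);plan(.52,.15,.25,113.6);plan(.494,-.338,.1,113.6)
t=cv2.imread('pics/t0.png');s=cv2.imread('pics/s0.png')
g=lambda im:np.uint8(255*(im/255.)**.45)
A=np.hstack([cv2.resize(g(t[215:247,184:218]),None,fx=12,fy=12,interpolation=cv2.INTER_CUBIC),cv2.resize(g(s[142:184,262:282]),(190,384),interpolation=cv2.INTER_CUBIC)])
cv2.imwrite('pics/mal.png',A);print(A.shape)
E
```

```text
row [-0.891 -0.366 -0.113] -0.1182 | yawy 71.1 rows>=7.0 pos [0.2029 0.5905 0.216 ] z·-1.0000 F [-0.7  0.4  1.1] t 0.1 open 1.002
row [-1.477 -1.046 -0.111] -0.1182 | yawy 71.1 rows>=13.0 pos [0.2029 0.5905 0.216 ] z·-1.0000 F [-0.7  0.4  1.1] t 0.1 open 1.002
row [-1.923 -2.612  0.391] -0.1182 | yawy 71.1 rows>=23.5 pos [0.2029 0.5905 0.216 ] z·-1.0000 F [-0.7  0.4  1.1] t 0.1 open 1.002
(384, 598, 3)
```

View pics/mal.png

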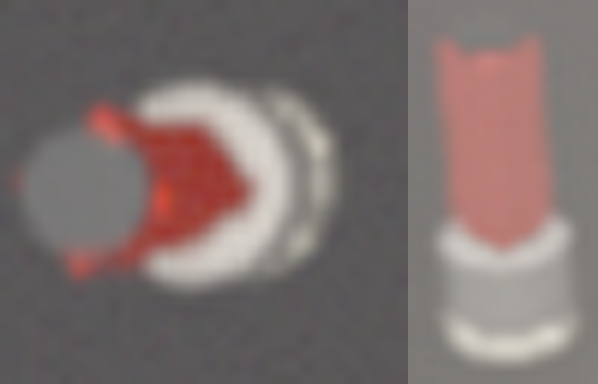

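The enlargement shows the handle's red corners at (100,118), (75,268), (18,182) and (162,205). The flats are therefore at about 34° / 124° in world yaw. The black cap's centre is (85,190). Next I move to the block.

Call:
send_rows(
  rows="-0.89 -0.37 -0.11 -0.118;-0.89 -0.37 -0.11 -0.118;-0.89 -0.37 -0.11 -0.118;-0.89 -0.37 -0.11 -0.118;-0.89 -0.37 -0.11 -0.118;-0.89 -0.37 -0.11 -0.118;-0.89 -0.37 -0.11 -0.118;-0.89 -0.37 -0.11 -0.118",
  jaw=0,
  force=25,
)

```text
clock: 0.77
tool_pos: [0.4287, 0.3905, 0.2494]
eef_rot: [-0.196, 0.981, -0.004, 0.002]
contact_force: [0.2, -1.7, 0.4]
opening: 0.5
finger_force: 0.0
```

```bash
python3 -c "
from h import *
plan(.55,.1,.25,113.6);plan(.494,-.338,.1,113.6)"
```

```text
row [ 0.    -1.049  0.006] -0.0026 | yawy 112.7 rows>=7.5 pos [0.4287 0.3905 0.2494] z·-1.0000 F [ 0.2 -1.7  0.4] t 0.77 open 0.5
row [ 0.736 -2.321  0.514] -0.0026 | yawy 112.7 rows>=17.9 pos [0.4287 0.3905 0.2494] z·-1.0000 F [ 0.2 -1.7  0.4] t 0.77 open 0.5
```

Call:
send_rows(
  rows="0.1 -1 0 -0.0025;0.1 -1 0 -0.0025;0.1 -1 0 -0.0025;0.1 -1 0 -0.0025;0.1 -1 0 -0.0025;0.1 -1 0 -0.0025;0.1 -1 0 -0.0025;0.1 -1 0 -0.0025",
)

```text
clock: 1.43
tool_pos: [0.5133, 0.1034, 0.2488]
eef_rot: [-0.206, 0.979, -0.003, -0.001]
contact_force: [-0.3, -0.3, 0.0]
opening: 0.498
finger_force: 0.0
```

Call:
send_rows(
  rows="0.32 -0.9 0 0;0.32 -0.9 0 0;0.32 -0.9 0 0;0.32 -0.9 0 0;0.32 -0.9 0 0;0.32 -0.9 0 0;0.32 -0.9 0 0;0.32 -0.9 0 0",
)

```text
clock: 2.1
tool_pos: [0.5349, -0.1835, 0.2485]
eef_rot: [-0.205, 0.979, -0.003, -0.001]
contact_force: [-0.2, -0.7, -0.3]
opening: 0.498
finger_force: 0.0
```

```bash
python3 -c "
from h import *
plan(.494,-.338,.1,113.6)"
```

```text
row [ 0.329 -0.415  0.498] 0.0001 | yawy 113.6 rows>=5.2 pos [ 0.5349 -0.1835  0.2485] z·-1.0000 F [-0.2 -0.7 -0.3] t 2.1 open 0.498
```

Call:
send_rows(
  rows="0.329 -0.415 0.498 0;0.329 -0.415 0.498 0;0.329 -0.415 0.498 0;0.329 -0.415 0.498 0;0.329 -0.415 0.498 0;0.329 -0.415 0.498 0;0.329 -0.415 0.498 0;0.329 -0.415 0.498 0",
)

```text
clock: 2.77
tool_pos: [0.4981, -0.326, 0.1002]
eef_rot: [-0.212, 0.977, 0.001, 0.0]
contact_force: [0.1, -0.1, 0.8]
opening: 0.499
finger_force: 0.0
```

```bash
python3 - <<'E'
from h import *
plan(.494,-.338,.036,113.6)
snap('top','t1');snap('side','s1')
t=cv2.imread('pics/t1.png');s=cv2.imread('pics/s1.png')
A=np.hstack([cv2.resize(t[185:245,400:470],None,fx=6,fy=6,interpolation=3),cv2.resize(s[270:350,290:350],(360*3//4,360),interpolation=3)])
cv2.imwrite('pics/c1.png',A)
E
```

```text
row [ 0.029 -0.031  0.214] 0.0023 | yawy 114.4 rows>=1.6 pos [ 0.4981 -0.326   0.1002] z·-1.0000 F [ 0.1 -0.1  0.8] t 2.77 open 0.499
```

View pics/c1.png

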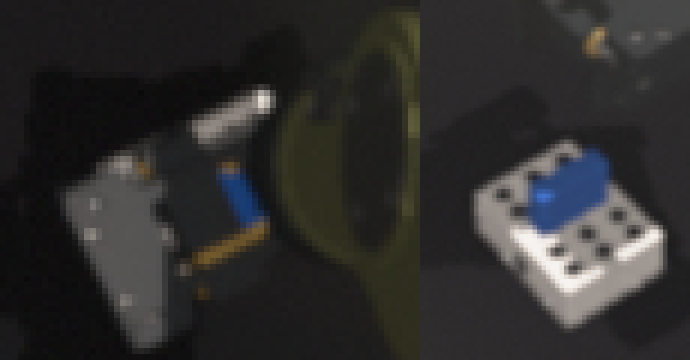

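The view shows the gripper above the block with the rib between the fingers. The pose is still settling, so I re-read it and descend.

```bash
python3 -c "
from h import *
plan(.494,-.338,.07,113.6);plan(.494,-.338,.036,113.6)"
```

```text
row [ 0.036 -0.032  0.106] 0.0028 | yawy 114.6 rows>=0.8 pos [ 0.4997 -0.325   0.1017] z·-1.0000 F [0.1 0.8 0.4] t 2.87 open 0.499
row [ 0.036 -0.031  0.219] 0.0028 | yawy 114.6 rows>=1.6 pos [ 0.4997 -0.325   0.1017] z·-1.0000 F [0.1 0.8 0.4] t 2.87 open 0.499
```

Call:
send_rows(
  rows="0.036 -0.032 0.106 0.0028;0.036 -0.032 0.106 0.0028;0.036 -0.032 0.106 0.0028;0.036 -0.032 0.106 0.0028",
)

```text
clock: 3.2
tool_pos: [0.4931, -0.3392, 0.0699]
eef_rot: [-0.204, 0.979, -0.0, 0.001]
contact_force: [-0.2, 0.1, -0.1]
opening: 0.497
finger_force: 0.0
```

```bash
python3 -c "
from h import *
plan(.494,-.338,.036,113.6)"
```

```text
row [-0.004  0.002  0.113] -0.0002 | yawy 113.5 rows>=0.8 pos [ 0.4931 -0.3392  0.0699] z·-1.0000 F [-0.2  0.1 -0.1] t 3.2 open 0.497
```

Call:
send_rows(
  rows="0 0 0.06 0;0 0 0.113 0;0 0 0.113 0;0 0 0.113 0",
)

```text
clock: 3.53
tool_pos: [0.4925, -0.3396, 0.0355]
eef_rot: [-0.204, 0.979, 0.0, 0.0]
contact_force: [-0.9, -0.5, 0.2]
opening: 0.502
finger_force: 0.0
```

Call:
send_rows(
  rows="0 0 0 0;0 0 0 0;0 0 0 0;0 0 0 0;0 0 0 0",
  jaw=1,
  force=30,
)

```text
clock: 3.95
tool_pos: [0.4919, -0.3405, 0.0351]
eef_rot: [-0.203, 0.979, -0.0, 0.0]
contact_force: [0.7, 0.2, 3.3]
opening: 0.152
finger_force: 30.1
```

Call:
send_rows(
  rows="0 0 -0.1 0;0 0 -0.3 0;0 0 -0.4 0;0 0 -0.4 0;0 0 -0.4 0;0 0 -0.4 0",
)

```text
clock: 4.45
tool_pos: [0.4906, -0.3404, 0.1538]
eef_rot: [-0.203, 0.979, 0.0, -0.001]
contact_force: [-0.0, 0.0, -4.5]
opening: 0.149
finger_force: 30.0
```

```bash
python3 -c "
from h import *
plan(.593,.0493,.15,89.1)"
```

```text
row [-0.829  1.057  0.012] 0.0675 | yawy 113.4 rows>=9.7 pos [ 0.4906 -0.3404  0.1538] z·-1.0000 F [-0.   0.  -4.5] t 4.45 open 0.149
```

Call:
send_rows(
  rows="-0.55 0.6 -0.05 0.03;-0.55 0.6 -0.05 0.03;-0.55 0.6 -0.05 0.03;-0.55 0.6 -0.05 0.03;-0.55 0.6 -0.05 0.03;-0.55 0.6 -0.05 0.03;-0.55 0.6 -0.05 0.03;-0.55 0.6 -0.05 0.03",
)

```text
clock: 5.12
tool_pos: [0.5708, -0.1058, 0.1673]
eef_rot: [-0.113, 0.994, 0.001, -0.002]
contact_force: [-0.6, -1.4, -3.8]
opening: 0.154
finger_force: 30.0
```

```bash
python3 -c "
from h import *
plan(.593,.0493,.16,89.1)"
```

```text
row [-0.189  0.487  0.025] 0.0386 | yawy 103.0 rows>=3.8 pos [ 0.5708 -0.1058  0.1673] z·-1.0000 F [-0.6 -1.4 -3.8] t 5.12 open 0.154
```

Call:
send_rows(
  rows="-0.189 0.487 0.025 0.0386;-0.189 0.487 0.025 0.0386;-0.189 0.487 0.025 0.0386;-0.189 0.487 0.025 0.0386;-0.189 0.487 0.025 0.0386;-0.189 0.487 0.025 0.0386;-0.189 0.487 0.025 0.0386;-0.189 0.487 0.025 0.0386",
)

```text
clock: 5.78
tool_pos: [0.5941, 0.0416, 0.1609]
eef_rot: [0.013, 1.0, -0.001, -0.001]
contact_force: [0.1, -0.1, -3.7]
opening: 0.152
finger_force: 30.0
```

```bash
python3 -c "
from h import *
plan(.593,.0493,.115,89.1)"
```

```text
row [0.004 0.026 0.153] -0.0017 | yawy 88.5 rows>=1.1 pos [0.5941 0.0416 0.1609] z·-1.0000 F [ 0.1 -0.1 -3.7] t 5.78 open 0.152
```

Call:
send_rows(
  rows="0.008 0.026 0.153 -0.0017;0.008 0.026 0.153 -0.0017;0.008 0.026 0.153 -0.0017;0.008 0.026 0.153 -0.0017;0.008 0.026 0.153 -0.0017",
)

```text
clock: 6.2
tool_pos: [0.5934, 0.0519, 0.1173]
eef_rot: [0.007, 1.0, -0.0, 0.001]
contact_force: [0.1, 0.2, -3.0]
opening: 0.153
finger_force: 30.0
```

```bash
python3 - <<'E'
from h import *
snap('top','t2');snap('side','s2')
plan(.593,.0493,.1,89.1)
t=cv2.imread('pics/t2.png');s=cv2.imread('pics/s2.png')
A=np.hstack([cv2.resize(t[160:240,262:330],None,fx=5,fy=5,interpolation=3),cv2.resize(s[170:250,270:354],None,fx=5,fy=5,interpolation=3)])
cv2.imwrite('pics/c2.png',A)
E
```

```text
row [ 0.002 -0.011  0.058] 0.0005 | yawy 89.3 rows>=0.4 pos [0.5935 0.0525 0.1174] z·-1.0000 F [-0.3  1.  -3.1] t 6.3 open 0.151
```

View pics/c2.png

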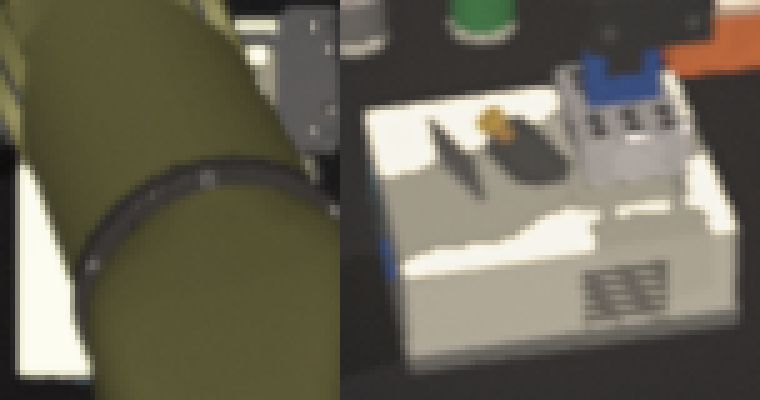

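Only the side view helps here: the block hangs above the recess, with its front face corners at about (583,122), (690,115), (585,183) and (690,178) in the crop. I'll compute where those lie.

```bash
python3 - <<'E'
from h import *
np.set_printoptions(precision=4,suppress=True)
t=lambda X,Y:((X-340+.5)/5-.5+270,(Y+.5)/5-.5+170)
for p,z in [((582,122),.112),((691,115),.112),((585,183),.082),((690,178),.082),((556,85),.112)]: print(p,onz('side',*t(*p),z), dep('side','s2',*np.round(t(*p))))
# predicted pixels of block corners if its centre is at recess centre, yaw -0.9deg
a=np.radians(-.9);
for tz in(.112,.082):
  for dx,dy in((-31,-41),(31,-41),(-31,41)):
    P=np.array([.593+(dx*np.cos(a)-dy*np.sin(a))/1e3,.0493+(dx*np.sin(a)+dy*np.cos(a))/1e3,tz]); q=proj('side',P)[0]
    print(tz,dx,dy,((q[0]+.5-270)*5-.5+340,(q[1]+.5-170)*5-.5))
# heater's recess edges seen in s0 vs predicted
for dx,dy in((-33,-43),(33,-43),(33,43),(-33,43)):
    P=np.array([.593+(dx*np.cos(a)-dy*np.sin(a))/1e3,.0493+(dx*np.sin(a)+dy*np.cos(a))/1e3,.07]); q=proj('side',P)[0]
    print('recess in c2 frame',dx,dy,((q[0]+.5-270)*5-.5+340,(q[1]+.5-170)*5-.5),'crop0',((q[0]+.5-270)*4-.5,(q[1]+.5-180)*4-.5+332))
E
```

```text
(582, 122) [0.5676 0.0364 0.112 ] [0.5672 0.0346 0.1134]
(691, 115) [0.6302 0.028  0.112 ] [ 0.6708  0.1756 -0.0011]
(585, 183) [0.5648 0.0181 0.082 ] [0.5651 0.0139 0.0858]
(690, 178) [0.6247 0.0082 0.082 ] [0.6293 0.0205 0.0727]
(556, 85) [0.5609 0.0759 0.112 ] [0.5719 0.1283 0.0725]
0.112 -31 -41 (np.float64(581.9022355400793), np.float64(151.61030255738237))
0.112 31 -41 (np.float64(688.4125903971325), np.float64(136.9398656728782))
0.112 -31 41 (np.float64(553.6212798912676), np.float64(70.45917738572439))
0.082 -31 -41 (np.float64(582.7311013409867), np.float64(193.46072409212124))
0.082 31 -41 (np.float64(687.8759632987326), np.float64(178.68418827400671))
0.082 -31 41 (np.float64(554.7602344815907), np.float64(111.50707681698432))
recess in c2 frame -33 -43 (np.float64(580.3648260106099), np.float64(212.48093395184523)) crop0 (np.float64(192.19186080848795), np.float64(461.8847471614762))
recess in c2 frame 33 -43 (np.float64(691.8360944838481), np.float64(196.67667890436914)) crop0 (np.float64(281.3688755870785), np.float64(449.2413431234953))
recess in c2 frame 33 43 (np.float64(658.0308689515159), np.float64(111.6774945480523)) crop0 (np.float64(254.32469516121273), np.float64(381.24199563844184))
recess in c2 frame -33 43 (np.float64(551.3025232932462), np.float64(126.17000102563378)) crop0 (np.float64(168.94201863459693), np.float64(392.836000820507))
```

```bash
cat >> h.py <<'E'
def cloud(n,f):
    K,D,T=KD(n); d=np.load(f'pics/{f}.npy'); v,u=np.mgrid[0:400,0:640]
    a=cv2.undistortPoints(np.stack([u,v],-1).reshape(-1,1,2).astype(float),K,D)[:,0]
    c=np.c_[a,np.ones(len(a))]*d.reshape(-1,1); return (c@T[:3,:3].T+T[:3,3]).reshape(400,640,3)
E
python3 - <<'E'
from h import *
np.set_printoptions(precision=4,suppress=True)
C=cloud('side','s2')
M=(C[...,0]>.54)&(C[...,0]<.65)&(C[...,1]>-.01)&(C[...,1]<.11)
for v in range(186,212):
    r=C[v][M[v]]; u=np.where(M[v])[0]
    k=(r[:,2]>.076)&(r[:,2]<.125)
    if k.any(): print(v,u[k].min(),u[k].max(),'x',r[k][0,0],r[k][-1,0],'mid y,z',np.median(r[k][:,1]),np.median(r[k][:,2]))
E
```

```text
186 314 335 x 0.5652074898795848 0.6245965418360258 mid y,z 0.07478173779320896 0.11263313019327126
187 314 335 x 0.5653168405017927 0.6243333139313016 mid y,z 0.06036861154409401 0.11514556067572362
188 314 336 x 0.56517392146246 0.624681315615985 mid y,z 0.04802615941683719 0.11906357093374564
189 314 336 x 0.5649602799190698 0.6238677815907101 mid y,z 0.0457354421725269 0.11741294030616745
190 314 337 x 0.5642948466809619 0.6251978532900353 mid y,z 0.04636258056864906 0.11446855457372346
191 314 337 x 0.564644502752266 0.6236702670541492 mid y,z 0.04326180126067403 0.11322412923787634
192 314 338 x 0.5657848015478326 0.6246743323198982 mid y,z 0.0376507294173507 0.11394658586775652
193 314 338 x 0.5651676196593414 0.6247899261288914 mid y,z 0.0322650910813751 0.11286306607556107
194 308 339 x 0.5411609805498933 0.6261518016533039 mid y,z 0.02747605713731016 0.11365313636857771
195 309 339 x 0.5440314521275991 0.6238193335638327 mid y,z 0.022151965839474874 0.11383658633117893
196 309 339 x 0.5422349295808757 0.6235332144029513 mid y,z 0.01891354289679703 0.1135764746548582
197 309
[... 293 characters left out ...]
19
200 309 339 x 0.540493596541247 0.6235577670585923 mid y,z 0.012210603611853 0.10288822553370092
201 309 339 x 0.5409387020678569 0.6232453602632242 mid y,z 0.01191101502804881 0.0979786361003554
202 309 339 x 0.5408786143564339 0.6231659412171673 mid y,z 0.011280331708527713 0.0950965855418282
203 309 339 x 0.5403187212955798 0.6235638857453972 mid y,z 0.0124556236734642 0.09161321350270263
204 309 339 x 0.5403493540998077 0.6220845272638539 mid y,z 0.012078044637243046 0.08953973157298728
205 309 332 x 0.5402236664219854 0.6035825111679887 mid y,z 0.011668198685766962 0.08667532339239287
206 319 324 x 0.5650816980877427 0.5795235003837191 mid y,z 0.012976138292462136 0.08521943904990253
```

```bash
python3 - <<'E'
from h import *
np.set_printoptions(precision=4,suppress=True)
C=cloud('side','s0'); X,Y,Z=C[...,0],C[...,1],C[...,2]
k=(Z>.02)&(Z<.06)&(X>.47)&(X<.63)&(Y<0)&(Y>-.06); print('front face y=a*x+b',np.polyfit(X[k],Y[k],1),'at .593',np.polyval(np.polyfit(X[k],Y[k],1),.593),k.sum())
k=(Z>.046)&(Z<.064)&(X>.57)&(X<.615)&(Y>.05)&(Y<.12); print('far wall y',np.median(Y[k]),k.sum(), np.polyfit(X[k],Y[k],1))
k=(Z>.046)&(Z<.064)&(Y>.015)&(Y<.085)&(X>.60)&(X<.64); print('+x wall x',np.median(X[k]),k.sum())
k=(Z>.035)&(Z<.044)&(X>.55)&(X<.64)&(Y>0)&(Y<.1); print('floor z',np.median(Z[k]),X[k].min(),X[k].max(),Y[k].max(),k.sum())
C=cloud('top','t0'); X,Y,Z=C[...,0],C[...,1],C[...,2]
k=(Z>.035)&(Z<.05)&(X>.54)&(X<.645)&(Y>-.01)&(Y<.11)
for r in range(165,200):
    if k[r].sum()>10: u=np.where(k[r])[0]; print(r,u[0],u[-1],C[r,u[0]],C[r,u[-1]])
E
```

```text
front face y=a*x+b [-0.0146 -0.0207] at .593 -0.029327443946286686 593
far wall y 0.09429391381251317 65 [-0.0071  0.0983]
+x wall x 0.6267900826719458 27
floor z 0.041006811153360134 0.5680436724476038 0.6287370075790717 0.0987098251058196 199
172 280 310 [0.626  0.0919 0.0417] [0.6243 0.0086 0.0395]
173 280 310 [0.6233 0.092  0.041 ] [0.6219 0.0087 0.0356]
174 280 310 [0.6209 0.0923 0.0377] [0.6186 0.0087 0.0398]
175 280 310 [0.6179 0.0922 0.0397] [0.6157 0.0087 0.0411]
176 280 310 [0.6154 0.0926 0.0363] [0.6134 0.0089 0.0365]
177 280 310 [0.6121 0.0922 0.0414] [0.6107 0.009  0.0352]
178 280 310 [0.6098 0.0926 0.0368] [0.6076 0.009  0.0387]
179 280 310 [0.6068 0.0926 0.0383] [0.6044 0.0089 0.0426]
180 280 310 [0.6041 0.0926 0.0381] [0.602  0.0091 0.0388]
181 280 310 [0.6012 0.0926 0.0386] [0.5989 0.0091 0.0419]
182 281 309 [0.5985 0.0901 0.0368] [0.5963 0.012  0.0403]
183 280 309 [0.5955 0.0926 0.0399] [0.5939 0.0121 0.0364]
184 280 310 [0.5926 0.0926 0.0411] [0.5908 0.0093 0.0388]
185 280 310 [0.5898 0.0926 0.041 ] [0.5878 0.0094 0.0411]
186 280 310 [0.587  0.0927 0.0414] [0.585  0.0094 0.0417]
187 280 310 [0.5843 0.0927 0.0412] [0.5824 0.0095 0.039 ]
188 280 310 [0.5817 0.093  0.0389] [0.5797 0.0096 0.0385]
189 280 310 [0.5786 0.0927 0.0424] [0.5767 0.0096 0.0415]
190 280 310 [0.5759 0.0929 0.0416] [0.574  0.0097 0.0402]
191 280 310 [0.5733 0.0932 0.0385] [0.5711 0.0097 0.0418]
192 280 310 [0.5702 0.0928 0.043 ] [0.5686 0.0099 0.0379]
193 280 310 [0.5676 0.0931 0.0404] [0.5656 0.0099 0.0398]
194 280 310 [0.5651 0.0935 0.037 ] [0.5631 0.01   0.0358]
```

```bash
python3 -c "
from h import *
plan(.593,.0505,.085,89.2);plan(.593,.0505,.0755,89.2)"
```

```text
row [ 0.002 -0.007  0.108] 0.0002 | yawy 89.3 rows>=0.8 pos [0.5935 0.0525 0.1174] z·-1.0000 F [-0.3  1.  -3.1] t 6.3 open 0.151
row [ 0.002 -0.007  0.14 ] 0.0002 | yawy 89.3 rows>=1.0 pos [0.5935 0.0525 0.1174] z·-1.0000 F [-0.3  1.  -3.1] t 6.3 open 0.151
```

Call:
send_rows(
  rows="0.002 -0.007 0 0;0.002 -0.007 0.03 0;0.002 -0.007 0.06 0;0.002 -0.007 0.08 0;0.002 -0.007 0.1 0;0.002 -0.007 0.105 0;0.002 -0.007 0.105 0",
)

```text
clock: 6.88
tool_pos: [0.5921, 0.0511, 0.0838]
eef_rot: [0.006, 1.0, 0.0, -0.0]
contact_force: [0.7, -0.5, -5.3]
opening: 0.15
finger_force: 29.9
```

```bash
python3 -c "
from h import *
plan(.593,.0505,.0755,89.2)"
```

```text
row [-0.003 -0.002  0.028] 0.0004 | yawy 89.3 rows>=0.2 pos [0.5921 0.0511 0.0838] z·-1.0000 F [ 0.7 -0.5 -5.3] t 6.88 open 0.15
```

It's already in the recess with no contact. I lower it to the floor, then release.

Call:
send_rows(
  rows="0 0 0.015 0;0 0 0.028 0;0 0 0.03 0;0 0 0.03 0;0 0 0.03 0",
)

```text
clock: 7.3
tool_pos: [0.5919, 0.0507, 0.076]
eef_rot: [0.006, 1.0, -0.0, -0.0]
contact_force: [-0.1, -1.5, 0.0]
opening: 0.153
finger_force: 29.9
```

Call:
send_rows(
  rows="0 0 0 0;0 0 0 0;0 0 0 0;0 0 0 0",
  jaw=0,
)

```text
clock: 7.63
tool_pos: [0.5922, 0.0515, 0.0758]
eef_rot: [0.006, 1.0, 0.0, 0.0]
contact_force: [-0.1, 0.2, -0.4]
opening: 0.429
finger_force: 0.0
```

Call:
send_rows(
  rows="0 0 -0.1 0;0 0 -0.25 0;0 0 -0.4 0;0 0 -0.5 0;0 0 -0.5 0;0 0 -0.5 0;0 0 -0.5 0",
)

```text
clock: 8.22
tool_pos: [0.5916, 0.0509, 0.2252]
eef_rot: [0.006, 1.0, -0.0, -0.0]
contact_force: [0.3, -0.9, -0.4]
opening: 0.503
finger_force: 0.0
```

```bash
python3 - <<'E'
from h import *
np.set_printoptions(precision=4,suppress=True)
snap('side','s3'); C=cloud('side','s3'); X,Y,Z=C[...,0],C[...,1],C[...,2]
k=(X>.565)&(X<.62)&(Y>.015)&(Y<.085)&(Z<.076)&(Z>.03); print('block top z pct',np.percentile(Z[k],[10,50,90]))
k=(X>.56)&(X<.62)&(Y>-.025)&(Y<.0)&(Z<.08)&(Z>.06); print('heater top z',np.median(Z[k]))
plan(.45,.33,.23,124.3);plan(.473,.316,.12,124.3)
E
```

```text
block top z pct [0.0687 0.071  0.0737]
heater top z 0.07132633575225678
row [ 0.481  0.925 -0.018] -0.0971 | yawy 89.3 rows>=7.5 pos [0.5911 0.0507 0.2244] z·-1.0000 F [-0.5  0.3  0.2] t 8.27 open 0.5
row [0.403 0.88  0.349] -0.0971 | yawy 89.3 rows>=7.4 pos [0.5911 0.0507 0.2244] z·-1.0000 F [-0.5  0.3  0.2] t 8.27 open 0.5
```

Call:
send_rows(
  rows="0.42 0.87 -0.02 -0.097;0.42 0.87 -0.02 -0.097;0.42 0.87 -0.02 -0.097;0.42 0.87 -0.02 -0.097;0.42 0.87 -0.02 -0.097;0.42 0.87 -0.02 -0.097;0.42 0.87 -0.02 -0.097;0.42 0.87 -0.02 -0.097;0.42 0.87 -0.02 -0.097;0.42 0.87 -0.02 -0.097",
  jaw=-0.2,
)

```text
clock: 9.1
tool_pos: [0.4688, 0.3122, 0.2302]
eef_rot: [-0.295, 0.956, -0.001, -0.001]
contact_force: [2.1, -0.6, -0.3]
opening: 0.599
finger_force: 0.0
```

```bash
python3 - <<'E'
from h import *
np.set_printoptions(precision=4,suppress=True)
C=cloud('top','t0'); X,Y,Z=C[...,0],C[...,1],C[...,2]
k=(Z>.117)&(Z<.14)&(X>.44)&(X<.51)&(Y>.27)&(Y<.36); print('cap top: mean',C[k].mean(0),k.sum(),'mid',(X[k].min()+X[k].max())/2,(Y[k].min()+Y[k].max())/2, X[k].ptp() if hasattr(X,'ptp') else np.ptp(X[k]),np.ptp(Y[k]))
S=cloud('side','s0'); X,Y,Z=S[...,0],S[...,1],S[...,2]
for z in(.02,.06,.08,.1,.115):
    k=(abs(Z-z)<.008)&(X>.43)&(X<.52)&(Y>.26)&(Y<.36); print(z,k.sum(),'x',X[k].min(),X[k].max(),'ymin',Y[k].min(),'mean',S[k].mean(0))
plan(.473,.316,.15,124.3)
E
```

```text
cap top: mean [0.4696 0.3158 0.1251] 104 mid 0.46949601888671644 0.3146348558054028 0.030868934756859645 0.02940660789372751
0.02 51 x 0.44886882703611974 0.493067223098524 ymin 0.2896651377226702 mean [0.468  0.3009 0.0196]
0.06 37 x 0.4546563346376994 0.4860127362089034 ymin 0.29711228388769695 mean [0.47   0.3076 0.0601]
0.08 38 x 0.45623605467075123 0.4874004715664247 ymin 0.29660322244599824 mean [0.4715 0.3074 0.0799]
0.1 43 x 0.4547682714288323 0.4847281414691931 ymin 0.29305096955474275 mean [0.4694 0.3077 0.0996]
0.115 44 x 0.455656502761033 0.4863770183443471 ymin 0.2978822108201802 mean [0.4707 0.3069 0.1153]
row [-0.02   0.003  0.267] -0.0001 | yawy 124.3 rows>=1.9 pos [0.4688 0.3122 0.2302] z·-1.0000 F [ 2.1 -0.6 -0.3] t 9.1 open 0.599
```

```bash
python3 -c "
from h import *
plan(.4705,.3155,.15,124.3);plan(.4705,.3155,.081,124.3)"
```

```text
row [-0.012  0.006  0.267] -0.0001 | yawy 124.3 rows>=1.9 pos [0.4688 0.3122 0.2302] z·-1.0000 F [ 2.1 -0.6 -0.3] t 9.1 open 0.599
row [-0.013  0.006  0.497] -0.0001 | yawy 124.3 rows>=3.6 pos [0.4688 0.3122 0.2302] z·-1.0000 F [ 2.1 -0.6 -0.3] t 9.1 open 0.599
```

Call:
send_rows(
  rows="-0.012 0.006 0.1 0;-0.012 0.006 0.2 0;-0.012 0.006 0.25 0;-0.012 0.006 0.25 0;-0.012 0.006 0.25 0",
)

```text
clock: 9.52
tool_pos: [0.4716, 0.3147, 0.1557]
eef_rot: [-0.293, 0.956, -0.001, -0.001]
contact_force: [0.6, -0.3, 0.8]
opening: 0.601
finger_force: 0.0
```

```bash
python3 -c "
from h import *
plan(.4705,.3155,.081,124.3)"
```

```text
row [0.001 0.005 0.249] -0.0006 | yawy 124.1 rows>=1.8 pos [0.4716 0.3147 0.1557] z·-1.0000 F [ 0.6 -0.3  0.8] t 9.52 open 0.601
```

Next: descend, grip, lift slightly, and turn to the heater's yaw (from 124.1 to 89.2, a turn of +34.9° or about 0.097).

Call:
send_rows(
  rows="0.001 0.005 0.08 0;0.001 0.005 0.16 0;0.001 0.005 0.22 0;0.001 0.005 0.249 0;0.001 0.005 0.249 0;0.001 0.005 0.249 0",
)

```text
clock: 10.02
tool_pos: [0.4709, 0.3181, 0.0829]
eef_rot: [-0.294, 0.956, 0.0, 0.001]
contact_force: [-0.4, 0.6, 1.3]
opening: 0.597
finger_force: 0.0
```

Call:
send_rows(
  rows="0 0 0 0;0 0 0 0;0 0 0 0;0 0 0 0;0 0 0 0;0 0 0 0",
  jaw=1,
  force=30,
)

```text
clock: 10.52
tool_pos: [0.4706, 0.318, 0.0826]
eef_rot: [-0.294, 0.956, -0.0, 0.001]
contact_force: [0.8, -1.1, 4.6]
opening: 0.288
finger_force: 29.9
```

Call:
send_rows(
  rows="0 0 -0.03 0;0 0 -0.06 0;0 0 -0.06 0.097;0 0 -0.06 0.097;0 0 -0.06 0.097;0 0 -0.06 0.097;0 0 -0.06 0.097;0 0 -0.06 0.097;0 0 -0.06 0.097;0 0 -0.06 0.097",
)

```text
clock: 11.35
tool_pos: [0.4699, 0.3181, 0.1002]
eef_rot: [0.004, 1.0, 0.0, -0.0]
contact_force: [0.6, -0.4, -2.6]
opening: 0.294
finger_force: 29.9
```

```bash
python3 -c "
from h import *
s=sensors.get_state();print(s['contact_force'],s['moment'])
plan(.4705,.3155,.081,89.2)"
```

```text
[ 0.56233367 -0.41114122 -2.56459333] [0.04125089 0.00213882 0.01973229]
row [-0.002 -0.009  0.064] 0.0008 | yawy 89.5 rows>=0.5 pos [0.4699 0.3181 0.1002] z·-1.0000 F [ 0.6 -0.4 -2.6] t 11.35 open 0.294
```

The mallet is gripped on its flats (26 mm). I set it down with light pressure and tilt it about its face's edge with a weak grip.

Call:
send_rows(
  rows="0 0 0.03 0.0008;0 0 0.05 0.0008;0 0 0.06 0.0008;0 0 0.064 0.0008;0 0 0.066 0.0008;0 0 0.066 0.0008",
)

```text
clock: 11.85
tool_pos: [0.4702, 0.3174, 0.0824]
eef_rot: [0.008, 1.0, -0.0, 0.0]
contact_force: [-4.2, -4.2, 21.8]
opening: 0.297
finger_force: 30.0
```

```bash
python3 -c "
from h import *
plan(.4699,.3181,.0826,89.2)"
```

```text
row [ 0.001  0.002 -0.001] -0.0004 | yawy 89.1 rows>=0.0 pos [0.4702 0.3174 0.0824] z·-1.0000 F [-4.2 -4.2 21.8] t 11.85 open 0.297
```

Call:
send_rows(
  rows="0 0 -0.002 0;0 0 -0.002 0;0.03 0 -0.006 0;0.06 0 -0.0085 0;0.09 0 -0.008 0;0.12 0 -0.005 0;0.15 0 0 0;0.179 0 0.008 0;0.2075 0 0.0185 0;0.2075 0 0.0185 0",
  force=6,
)

```text
clock: 12.68
tool_pos: [0.4043, 0.3189, 0.0738]
eef_rot: [0.007, 1.0, -0.001, -0.002]
contact_force: [-2.2, -0.8, 3.8]
opening: 0.294
finger_force: 6.0
```

```bash
python3 - <<'E'
from h import *
np.set_printoptions(precision=4,suppress=True)
plan(.4077,.3174,.076,89.2)
snap('side','s4');snap('top','t4')
s=cv2.imread('pics/s4.png');t=cv2.imread('pics/t4.png')
cv2.imwrite('pics/c4.png',np.hstack([cv2.resize(s[110:210,220:300],None,fx=5,fy=5,interpolation=3),cv2.resize(t[200:280,180:250],(400,500),interpolation=3)]))
E
```

```text
row [-0.011 -0.005 -0.008] 0.0000 | yawy 89.2 rows>=0.1 pos [0.4043 0.3189 0.0738] z·-1.0000 F [-2.2 -0.8  3.8] t 12.68 open 0.294
```

View pics/c4.png

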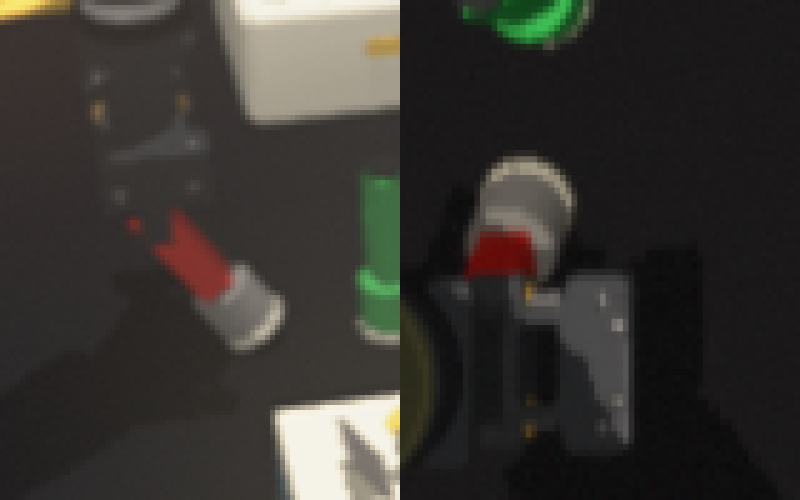

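The view shows the mallet tilted, with its head toward +x (side crop (240,310)) and its handle held in the fingers. I'll fit a mallet model to both depth clouds to get the exact tilt.

```bash
cat >> h.py <<'E'
from scipy.optimize import least_squares
def fitmal(fs,ft,x0,lim,yaw=-.9):
    "fit tilt (deg, handle to heater -x) and face centre; lim = (xmin,xmax,ymin,ymax,zmin,zmax)"
    P=[]
    for n,f in(('side',fs),('top',ft)):
        if f is None: continue
        C=cloud(n,f).reshape(-1,3); k=np.ones(len(C),bool)
        for i in range(3): k&=(C[:,i]>lim[2*i])&(C[:,i]<lim[2*i+1])
        P.append(C[k])
    P=np.vstack(P)
    def sdf(p):
        th,cx,cy,cz=p; Rm=R.from_euler('z',yaw,degrees=True)*R.from_euler('y',-th,degrees=True)
        q=Rm.inv().apply(P-[cx,cy,cz]); 
        def sd(d): return np.linalg.norm(np.maximum(d,0),axis=1)+np.minimum(d.max(1),0)
        a=sd(np.c_[np.hypot(q[:,0],q[:,1])-.022,np.abs(q[:,2]-.02)-.02]); b=sd(np.c_[np.abs(q[:,:2])-.013,np.abs(q[:,2]-.082)-.042])
        return np.minimum(a,b)*1e3
    r=least_squares(sdf,x0,loss='soft_l1',x_scale=[5,.005,.005,.005]); return r.x,np.sqrt(np.median(r.fun**2)),len(P)
E
python3 - <<'E'
from h import *
np.set_printoptions(precision=4,suppress=True)
g=np.array([.4043,.3189,.0928]); 
for fs,ft in(('s4','t4'),('s4',None),(None,'t4')):
    x,e,n=fitmal(fs,ft,[35,.462,.318,.012],(.38,.5,.28,.355,.006,.071)); th=np.radians(x[0])
    ax=np.array([-np.sin(th),.0,np.cos(th)]); d=g-x[1:]; print(x,e,n,'h',d@ax,'perp',d-ax*(d@ax))
E
```

```text
[31.8035  0.4638  0.3185  0.0098] 1.1006849449766665 494 h 0.10189906193736833 perp [-0.0058  0.0004 -0.0036]
[31.6408  0.4642  0.3188  0.0115] 1.4633690455711732 237 h 0.10062895202360675 perp [-0.0071  0.0001 -0.0044]
[32.3794  0.4641  0.3184  0.009 ] 0.7551352416782197 257 h 0.10284531169310408 perp [-0.0048  0.0005 -0.003 ]
```

```bash
python3 - <<'E'
from h import *
np.set_printoptions(precision=4,suppress=True)
for fs,ft in(('s0','t0'),('s0',None),(None,'t0')):
    print(fitmal(fs,ft,[3,.47,.316,.002],(.43,.51,.275,.355,.006,.12),yaw=34.3))
# model-free: head axis dir from side view, using red/white contrast: PCA of handle red pixels of top/side
C=cloud('side','s4'); im=cv2.imread('pics/s4.png').astype(int)
red=(im[...,2]>im[...,1]+40)&(C[...,2]<.1)&(C[...,2]>.01)&(C[...,0]<.5)&(C[...,0]>.38)&(abs(C[...,1]-.318)<.03)
P=C[red];print(len(P),np.median(P,0))
k=P[:,1]<.309; u=np.where(red)
for v in np.unique(u[0]): r=C[v][red[v]]; print(v,r[0],r[-1])
E
```

```text
(array([-0.0031,  0.4705,  0.3175, -0.0008]), np.float64(1.0900947009257738), 555)
(array([-0.0164,  0.4712,  0.3172,  0.0005]), np.float64(1.2480246082347095), 339)
(array([-0.286 ,  0.4694,  0.3173, -0.0018]), np.float64(0.4823033490708341), 216)
130 [0.4285 0.3075 0.0741]
154 [0.426  0.327  0.0941] [0.426  0.327  0.0941]
155 [0.4251 0.3176 0.096 ] [0.4289 0.3253 0.0908]
156 [0.4177 0.3094 0.0982] [0.4318 0.3256 0.0863]
157 [0.4172 0.3076 0.0956] [0.4344 0.3211 0.0848]
158 [0.4132 0.3008 0.0964] [0.4376 0.3231 0.0792]
159 [0.4035 0.3059 0.091 ] [0.4406 0.3243 0.074 ]
160 [0.4067 0.312  0.0829] [0.4436 0.3247 0.0694]
161 [0.406  0.3075 0.0819] [0.4427 0.3166 0.0706]
162 [0.4091 0.3109 0.0755] [0.4458 0.3187 0.0649]
163 [0.4122 0.314  0.0691] [0.4485 0.3146 0.0631]
164 [0.4147 0.3068 0.0693] [0.4479 0.3117 0.061 ]
165 [0.4176 0.3069 0.0649] [0.4508 0.3103 0.0575]
166 [0.4205 0.3063 0.0609] [0.4504 0.3093 0.0542]
167 [0.4233 0.3051 0.0572] [0.4467 0.3086 0.0513]
168 [0.4268 0.312  0.0483] [0.4398 0.3096 0.0477]
169 [0.4297 0.3114 0.0442] [0.4359 0.3054 0.0471]
```

Call:
send_rows(
  rows="0.012 0 0.005 0;0.024 0 0.011 0;0.024 0 0.011 0;0.024 0 0.011 0",
)

```text
clock: 13.12
tool_pos: [0.4006, 0.3192, 0.0714]
eef_rot: [0.008, 1.0, -0.0, -0.0]
contact_force: [-2.2, -0.4, 4.8]
opening: 0.297
finger_force: 6.0
```

```bash
cat >> h.py <<'E'
def meas(tag,lim=(.37,.5,.28,.355,.006,.069),x0=(35,.46,.318,.012),zoff=0):
    np.set_printoptions(precision=4,suppress=True)
    snap('side','s'+tag);snap('top','t'+tag); s=sensors.get_state(); g=s['tool_pos']+[0,0,.019]; lim=list(lim)
    for fs,ft in(('s'+tag,'t'+tag),('s'+tag,None),(None,'t'+tag)):
        x,e,n=fitmal(fs,ft,list(x0),lim); th=np.radians(x[0]); ax=np.array([-np.sin(th),.0,np.cos(th)]); d=g-x[1:]
        print(x,round(e,2),n,'h',round(d@ax,4),'perp',d-ax*(d@ax),'face-tcp',x[1:]-s['tool_pos'])
    print(s['tool_pos'],s['contact_force'])
E
python3 -c "
from h import *
meas('5')"
```

```text
[35.461   0.4636  0.3185  0.0112] 1.3 486 h 0.1011 perp [-0.0044  0.0006 -0.0031] face-tcp [ 0.063  -0.0006 -0.0602]
[34.2315  0.4638  0.3185  0.0128] 1.44 229 h 0.0997 perp [-0.0071  0.0007 -0.0048] face-tcp [ 0.0631 -0.0007 -0.0586]
[35.6996  0.4635  0.3185  0.0103] 0.95 257 h 0.1017 perp [-0.0035  0.0006 -0.0025] face-tcp [ 0.0629 -0.0006 -0.0611]
[0.4007 0.3191 0.0714] [-3.0033 -0.6784  3.4   ]
```

The tilt is now 35°. I grip hard and lift.

Call:
send_rows(
  rows="0 0 0 0;0 0 0 0;0 0 0 0;0 0 -0.05 0;0 0 -0.15 0;0 0 -0.25 0;0 0 -0.35 0;0 0 -0.48 0;0 0 -0.52 0;0 0 -0.52 0",
  force=58,
)

```text
clock: 14.05
tool_pos: [0.4031, 0.3207, 0.2303]
eef_rot: [0.009, 1.0, 0.003, 0.003]
contact_force: [1.0, -0.9, -3.0]
opening: 0.286
finger_force: 58.0
```

```bash
python3 -c "
from h import *
plan(.424,.052,.2136,89.15)"
```

```text
row [-0.085 -0.894  0.051] -0.0005 | yawy 89.0 rows>=6.5 pos [0.4031 0.3207 0.2303] z·-1.0000 F [ 1.  -0.9 -3. ] t 14.05 open 0.286
```

Call:
send_rows(
  rows="-0.08 -0.12 0 0;-0.08 -0.24 0 0;-0.08 -0.36 0 0;-0.08 -0.48 0 0;-0.08 -0.6 0 0;-0.08 -0.72 0 0;-0.08 -0.82 0 0;-0.085 -0.89 0 0;-0.085 -0.894 0 0;-0.085 -0.894 0 0",
)

```text
clock: 14.88
tool_pos: [0.4209, 0.0486, 0.2259]
eef_rot: [0.01, 1.0, -0.0, -0.001]
contact_force: [-0.2, 0.9, -3.7]
opening: 0.291
finger_force: 58.0
```

```bash
python3 -c "
from h import *
plan(.424,.052,.2136,89.15)"
```

```text
row [-0.01   0.011  0.041] -0.0009 | yawy 88.8 rows>=0.3 pos [0.4209 0.0486 0.2259] z·-1.0000 F [-0.2  0.9 -3.7] t 14.88 open 0.291
```

Now I go to the strike start and measure the mallet against the pin there.

Call:
send_rows(
  rows="-0.005 0.011 0.03 -0.0009;-0.01 0.011 0.041 -0.0009;-0.01 0.011 0.041 -0.0009;-0.01 0.011 0.041 -0.0009",
)

```text
clock: 15.22
tool_pos: [0.4244, 0.0549, 0.2144]
eef_rot: [0.004, 1.0, 0.0, -0.001]
contact_force: [0.4, -0.1, -4.0]
opening: 0.29
finger_force: 58.0
```

```bash
python3 - <<'E'
from h import *
meas('6',lim=(.40,.54,.01,.09,.135,.208),x0=(35,.487,.0514,.155))
# yellow pin head in the side view, from depth
C=cloud('side','s6'); im=cv2.imread('pics/s6.png').astype(int)
y=(im[...,2]>im[...,0]+60)&(im[...,1]>im[...,0]+40)&(C[...,0]>.49)&(C[...,0]<.55)&(abs(C[...,1]-.05)<.03)
print('yellow',C[y].mean(0),y.sum()); plan(.424,.052,.2136,89.15)
s=cv2.imread('pics/s6.png');t=cv2.imread('pics/t6.png')
cv2.imwrite('pics/c6.png',np.hstack([cv2.resize(s[140:230,250:330],None,fx=5,fy=5,interpolation=3),cv2.resize(t[165:255,255:335],None,fx=5,fy=5,interpolation=3)]))
E
```

```text
[34.6069  0.4874  0.055   0.1543] 0.97 536 h 0.1012 perp [-0.0053 -0.0005 -0.0037] face-tcp [ 0.0628  0.0005 -0.0606]
[34.7802  0.4879  0.0552  0.1556] 1.14 303 h 0.1004 perp [-0.006  -0.0007 -0.0042] face-tcp [ 0.0633  0.0007 -0.0593]
[34.8947  0.4872  0.0548  0.1534] 0.66 233 h 0.1018 perp [-0.0043 -0.0003 -0.003 ] face-tcp [ 0.0626  0.0003 -0.0615]
[0.4246 0.0545 0.2149] [ 0.2237 -0.5114 -2.7959]
yellow [0.5183 0.0493 0.1115] 36
row [ 0.002 -0.008  0.004] 0.0008 | yawy 89.5 rows>=0.1 pos [0.4246 0.0545 0.2149] z·-1.0000 F [ 0.2 -0.5 -2.8] t 15.32 open 0.288
```

View pics/c6.png

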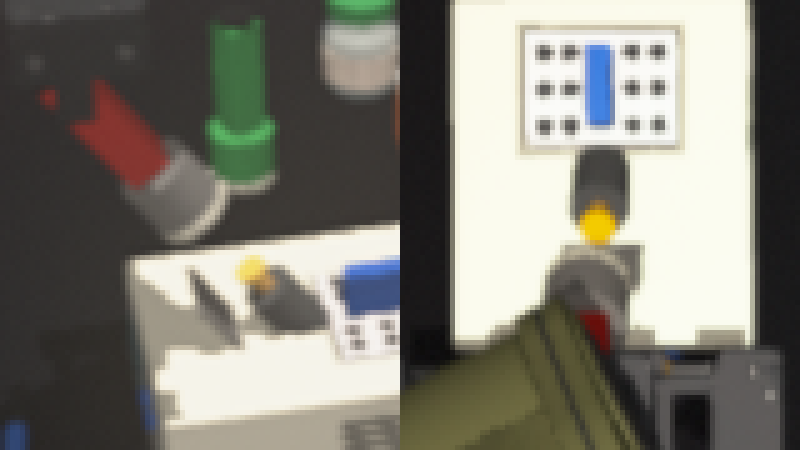

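The view shows the mallet head (side crop (185,205), tilt 34.7°) lined up over the yellow pin head (250,270). The only offset is about 4 mm in y, and the face is 50 mm above the pin along its axis. Strike.

Call:
send_rows(
  rows="0 -0.0125 0 0;0 -0.0125 0 0;-0.0153 -0.0125 0.0218 0;-0.0535 -0.013 0.0765 0;-0.1204 -0.014 0.172 0;-0.1319 -0.0145 0.1884 0;-0.1319 -0.0145 0.1884 0;-0.08 -0.0135 0.114 0;0 -0.0125 0 0;0 -0.0125 0 0",
)

```text
clock: 16.15
tool_pos: [0.4226, 0.0502, 0.2181]
eef_rot: [0.005, 1.0, -0.0, 0.001]
contact_force: [-0.4, 0.0, -2.2]
opening: 0.288
finger_force: 58.0
```

```bash
python3 - <<'E'
from h import *
meas('7',lim=(.40,.54,.01,.09,.135,.208),x0=(35,.487,.0514,.155))
C=cloud('side','s7'); im=cv2.imread('pics/s7.png').astype(int)
y=(im[...,2]>im[...,0]+60)&(im[...,1]>im[...,0]+40)&(C[...,0]>.49)&(C[...,0]<.55)&(abs(C[...,1]-.05)<.03)
print('yellow',C[y].mean(0),y.sum()); plan(.424,.052,.2136,89.15)
C=cloud('top','t7'); im=cv2.imread('pics/t7.png').astype(int)
for f in('t0','t7'):
    C=cloud('top',f); im=cv2.imread(f'pics/{f}.png').astype(int)
    y=(im[...,2]>im[...,0]+60)&(im[...,1]>im[...,0]+40)&(C[...,0]>.49)&(C[...,0]<.55)&(abs(C[...,1]-.05)<.03)
    print('yellow',f,C[y].mean(0),y.sum())
E
```

```text
[36.7649  0.4882  0.0511  0.1627] 1.03 503 h 0.0952 perp [-0.0057 -0.001  -0.0043] face-tcp [ 0.0627  0.001  -0.053 ]
[37.4147  0.4883  0.0512  0.1648] 1.24 269 h 0.0937 perp [-0.0059 -0.0011 -0.0045] face-tcp [ 0.0628  0.0011 -0.051 ]
[120.7389   0.5236   0.0464   0.2148] 1.71 234 h 0.0741 perp [-0.0344  0.0038  0.0578] face-tcp [ 0.0981 -0.0038 -0.001 ]
[0.4255 0.0501 0.2158] [ 1.0738  0.4489 -3.0859]
yellow [0.525  0.0501 0.1022] 30
row [0.005 0.006 0.007] 0.0006 | yawy 89.4 rows>=0.1 pos [0.4255 0.0501 0.2158] z·-1.0000 F [ 1.1  0.4 -3.1] t 16.25 open 0.287
yellow t0 [0.519  0.0508 0.1092] 55
yellow t7 [0.5253 0.0505 0.1008] 49
```

```bash
python3 - <<'E'
from h import *
S=[cv2.resize(cv2.imread(f'pics/{f}.png')[180:215,284:324],None,fx=10,fy=8,interpolation=3) for f in('s0','s7')]
T=[cv2.resize(cv2.imread(f'pics/{f}.png')[190:225,278:313],(400,280),interpolation=3) for f in('t0','t7')]
cv2.imwrite('pics/c7.png',np.vstack([np.hstack(S),np.hstack(T)]))
a=np.array([-.5735,.0085,.8192])
for d in(20,5):
    P=np.array([.527,.051,.098])+a*d/1e3
    q=proj('side',P)[0];r=proj('top',P)[0]; print(d,'side crop',((q[0]+.5-284)*10,(q[1]+.5-180)*8),'top crop',((r[0]+.5-278)*400/35,(r[1]+.5-190)*8+280))
E
```

```text
20 side crop (np.float64(156.9244673004414), np.float64(107.70003976687349)) top crop (np.float64(188.22510642266283), np.float64(449.797309499113))
5 side crop (np.float64(187.84341492495457), np.float64(131.9784991432939)) top crop (np.float64(191.07329629167907), np.float64(424.6134802494166))
```

View pics/c7.png

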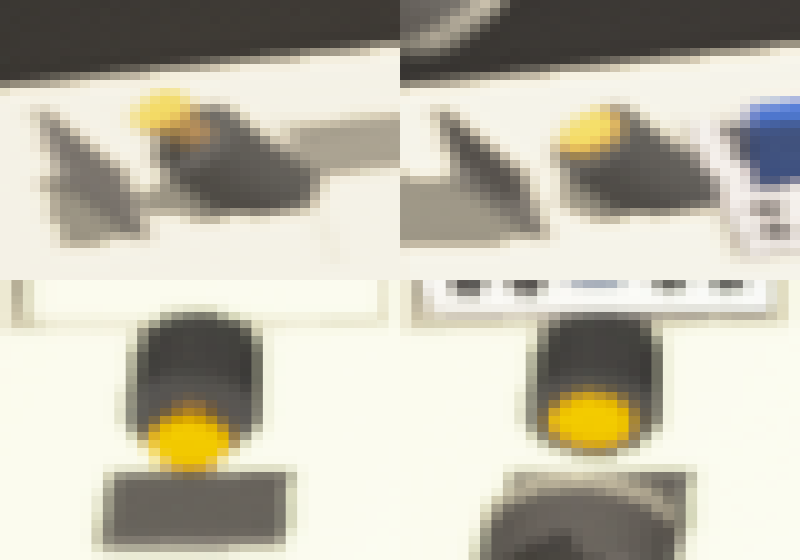

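The crop shows the pin head seated on the boss with no brass visible: the side-view centre is at about (588,132), against (588,132) predicted for home, and the top view agrees. I'll check the travel at sub-pixel level.

```bash
python3 - <<'E'
from h import *
a=np.array([-.5735,.0085,.8192]); e1=np.array([.8192,-.012,.5735]); e2=np.cross(a,e1)
ph=np.linspace(0,2*np.pi,60)
def mask(n,u0,v0,w,h,t,du,dv,k=16):
    c=np.array([.527,.051,.098])+a*(.020-t)
    P=np.vstack([c+.01*(np.cos(p)*e1+np.sin(p)*e2)-a*s for s in(0,.005) for p in ph])
    q=(proj(n,P)+[du+.5-u0,dv+.5-v0])*k
    m=np.zeros((h*k,w*k),np.float32); cv2.fillConvexPoly(m,cv2.convexHull(q.astype(np.int32)),1.); return cv2.resize(m,(w,h),interpolation=cv2.INTER_AREA)
for n,f0,f1,(u0,v0,w,h) in(('side','s0','s7',(290,186,24,20)),('top','t0','t7',(284,194,24,24))):
    def yel(f):
        im=cv2.imread(f'pics/{f}.png')[v0:v0+h,u0:u0+w].astype(float); y=np.minimum(im[...,2],im[...,1]*1.25)-im[...,0]; return np.clip(y/np.percentile(y,98.5),0,1)
    Y0,Y1=yel(f0),yel(f1); best=[]
    off=np.arange(-1.2,1.21,.15)
    # joint: common offset, t0=0, t1 free
    E0={(du,dv):((mask(n,u0,v0,w,h,0,du,dv)-Y0)**2).sum() for du in off for dv in off}
    o=min(E0,key=E0.get); 
    for t in np.arange(.009,.0181,.0005): best.append((((mask(n,u0,v0,w,h,t,*o)-Y1)**2).sum(),t))
    b2=min((((mask(n,u0,v0,w,h,t,du,dv)-Y1)**2).sum()+E0[(du,dv)],t,du,dv) for t in np.arange(.010,.0181,.001) for du in off[::2] for dv in off[::2])
    print(n,'offset',np.round(o,2),E0[o],'best',min(best),'joint',np.round(b2,4))
E
```

```text
side offset [0.15 0.3 ] 11.092101951435737 best (np.float64(7.126327944813266), np.float64(0.012500000000000002)) joint [1.8147e+01 1.2000e-02 3.0000e-01 3.0000e-01]
top offset [-0.  -0.6] 4.150143356745332 best (np.float64(4.235402681162983), np.float64(0.012000000000000002)) joint [ 8.3855  0.012  -0.     -0.6   ]
```

```bash
python3 - <<'E'
from h import *
def chroma(f): im=cv2.imread(f'pics/{f}.png').astype(float); return im[...,2]-im[...,0]
bg=0
for n,f0,f1,(u0,u1,v0,v1) in(('top','t0','t7',(291,299,196,219)),):
    for f in(f0,f1):
        c=chroma(f)[v0:v1,u0:u1]; mx=np.percentile(c,95); c=np.clip(c/mx,0,1)
        print(f,'max',mx); print(np.round(c.mean(1),2))
        vc=c.argmax(0)
        # lower edge per column: peak row + sum below
        print('lower edge',[round(v0-.5+ (np.where(c[:,i]>.9)[0].max()+1)+c[np.where(c[:,i]>.9)[0].max()+1:,i].clip(.05)[:4].sum()-.05*4,2) for i in range(u1-u0)])
s0=chroma('s0')[184:204,292:312].round().astype(int); s1=chroma('s7')[184:204,292:312].round().astype(int)
print(s0[4:17]);print(s1[4:17])
E
```

```text
t0 max 242.0
[0.02 0.02 0.02 0.02 0.02 0.02 0.02 0.03 0.05 0.15 0.28 0.55 0.77 0.87
 0.87 0.79 0.63 0.41 0.13 0.05 0.05 0.05 0.05]Traceback (most recent call last):
  File "<stdin>", line 10, in <module>
    return umr_maximum(a, axis, None, out, keepdims, initial, where)
ValueError: zero-size array to reduction operation maximum which has no identity
```

```bash
python3 - <<'E'
from h import *
def chroma(f): im=cv2.imread(f'pics/{f}.png').astype(float); return im[...,2]-im[...,0]
for f in('t0','t7'):
    c=chroma(f)[196:220,284:306]; mx=np.percentile(c[c>80],80); c=np.clip(c/mx,0,1)
    cols=np.argsort(-c.sum(0))[:4]; print(f,mx,sorted(cols+284)); p=c[:,cols].mean(1); i=p.argmax(); print(np.round(p,2),'lower edge',196+i+p[i:].clip(.05,1).sum()-.05*len(p[i:]))
for f in('s0','s7'):
    c=chroma(f)[184:204,292:312]-8; mx=np.percentile(c[c>50],85); c=np.clip(c/mx,0,1); print(f,mx); print(np.round(c[4:16]*10).astype(int))
a=np.array([-.5735,.0085,.8192])
for n in('top','side'): print(n,[proj(n,np.array([.527,.051,.098])+a*d/1e3)[0].round(2) for d in(20,5)])
E
```

```text
t0 242.0 [np.int64(293), np.int64(294), np.int64(295), np.int64(296)]
[0.02 0.02 0.02 0.02 0.02 0.02 0.02 0.03 0.07 0.25 0.47 0.82 0.98 1.
 1.   1.   0.92 0.59 0.18 0.06 0.05 0.05 0.05 0.05] lower edge 213.43863636363636
t7 242.0 [np.int64(293), np.int64(294), np.int64(295), np.int64(296)]
[0.02 0.02 0.02 0.02 0.02 0.02 0.04 0.18 0.62 0.97 1.   1.   1.   0.99
 0.7  0.21 0.12 0.1  0.14 0.13 0.09 0.06 0.05 0.05] lower edge 210.9853305785124
s0 130.0
[[ 0  0  0  0  0  0  1  1  1  1  1  1  2  2  2  2  1  1  1  1]
 [ 1  1  1  1  1  2  2  2  1  1  1  1  1  1  1  1  0  0  0  0]
 [ 2  1  1  1  1  1  1  1  1  1  1  0  0  0  0  0  0  0  0  0]
 [ 1  0  0  0  0  1  2  5  6  6  3  1  0  1  1  0  0  0  0  0]
 [ 0  0  0  0  1  2  5  8 10  9  6  3  1  1  1  1  0  0  0  0]
 [ 0  0  0  0  1  4  8 10 10 10  8  5  2  1  1  2  1  0  0  0]
 [ 0  0  0  1  2  6 10 10 10 10  9  5  1  0  0  1  2  1  1  1]
 [ 1  0  0  1  1  5  9 10 10  8  7  6  4  1  0  0  1  2  1  1]
 [ 1  1  0  0  1  2  5  6  6  6  6  6  5  2  0  0  0  1  2  1]
 [ 2  1  1  0  0  1  1  2  2  4  5  5  3  1  0  0  0  0  1  2]
 [ 1  2  1  1  0  
[... 285 characters left out ...]
 0  0  0  0  0  0  0]
 [ 0  0  0  0  0  0  0  0  0  0  0  0  0  0  0  0  0  0  0  0]
 [ 0  0  0  0  0  0  0  0  0  0  0  1  1  1  1  1  0  0  0  0]
 [ 0  0  0  0  0  0  0  0  0  1  2  4  5  2  1  1  1  0  0  0]
 [ 0  0  0  0  0  0  0  0  1  3  6  8  9  7  2  1  2  1  0  1]
 [ 0  0  0  0  0  0  0  1  4  7  9 10 10  9  3  0  1  2  1  1]
 [ 1  0  0  0  0  0  0  2  6  9 10 10 10  8  3  0  0  1  2  1]
 [ 2  1  0  0  0  0  1  3  8 10 10 10  9  6  2  0  0  0  1  2]
 [ 1  2  1  0  0  0  1  3  8 10 10  8  5  2  0  0  0  0  0  1]
 [ 0  1  2  1  1  0  1  2  3  5  5  3  1  0  0  0  0  0  0  0]]
top [array([293.97, 210.72]), array([294.22, 207.58])]
side [array([299.19, 192.96]), array([302.28, 196.  ])]
```

Edge measurements put the travel at 12.5–15 mm. The mallet slipped about 6 mm in the grip, so I can't be sure the pin is fully home. I'll give it a second, re-centred blow to be sure.

Call:
send_rows(
  rows="0.0143 0 0.01 0;0.0143 0 0.01 0;-0.0048 0 0.0373 0;-0.0431 0 0.0919 0;-0.0966 0 0.1684 0;-0.1272 0 0.2121 0;-0.1301 0 0.2162 0;-0.1301 0 0.2162 0",
  force=60,
)

```text
clock: 16.92
tool_pos: [0.458, 0.0493, 0.1485]
eef_rot: [0.005, 1.0, -0.001, -0.006]
contact_force: [-12.1, 1.1, 15.4]
opening: 0.291
finger_force: 59.9
```

```bash
python3 - <<'E'
from h import *
plan(.45,.05,.2,89.15)
meas('8',lim=(.44,.56,.01,.09,.085,.148),x0=(36,.524,.051,.102))
E
```

```text
row [ 0.029  0.002 -0.171] 0.0009 | yawy 89.5 rows>=1.3 pos [0.458  0.0493 0.1485] z·-0.9999 F [-12.1   1.1  15.4] t 16.92 open 0.291
[26.9641  0.528   0.0474  0.082 ] 3.09 516 h 0.108 perp [-0.0207  0.0018 -0.0105] face-tcp [ 0.0697 -0.0018 -0.0668]
[23.0334  0.5212  0.0488  0.089 ] 3.05 377 h 0.0971 perp [-0.0249  0.0004 -0.0106] face-tcp [ 0.0629 -0.0004 -0.0598]
[21.7726  0.5294  0.0476  0.079 ] 1.88 139 h 0.1088 perp [-0.0308  0.0017 -0.0123] face-tcp [ 0.0711 -0.0017 -0.0697]
[0.4583 0.0492 0.1487] [-12.0315   0.6032  13.4798]
```

The static push along the pin is about 22 N, well above the 12 N that moves it, and nothing is moving, so the pin is on its stop. I back off along the axis.

Call:
send_rows(
  rows="0.03 0 -0.043 0;0.075 0 -0.107 0;0.115 0 -0.17 0;0.115 0 -0.23 0;0.115 0 -0.26 0;0.115 0 -0.26 0",
)

```text
clock: 17.52
tool_pos: [0.431, 0.0503, 0.2287]
eef_rot: [0.006, 1.0, 0.0, 0.002]
contact_force: [-0.0, -0.4, -3.0]
opening: 0.292
finger_force: 59.9
```

```bash
python3 - <<'E'
from h import *
meas('9',lim=(.40,.54,.01,.09,.135,.218),x0=(36,.487,.051,.17))
def chroma(f): im=cv2.imread(f'pics/{f}.png').astype(float); return im[...,2]-im[...,0]
for f in('t0','t7','t9'):
    c=chroma(f)[196:220,284:306]; c=np.clip(c/242,0,1); print(f,np.round(c[:,9:13].mean(1)[6:20],2))
c=chroma('s9')[184:204,292:312]-8; print(np.round(np.clip(c/132,0,1)[7:16]*10).astype(int))
C=cloud('side','s9'); X,Y,Z=C[...,0],C[...,1],C[...,2]
k=(X>.565)&(X<.62)&(Y>.015)&(Y<.085)&(Z<.076)&(Z>.03); print('block top z',np.percentile(Z[k],[10,50,90]))
plan(.41,.318,.2,89.2)
E
```

```text
[45.8727  0.4972  0.0511  0.1828] 1.22 395 h 0.0926 perp [-0.0011 -0.0012 -0.0011] face-tcp [ 0.0676  0.0012 -0.0444]
[41.8705  0.4979  0.0514  0.1845] 1.18 210 h 0.0915 perp [-0.0072 -0.0014 -0.0065] face-tcp [ 0.0683  0.0014 -0.0427]
[23.8622  0.4984  0.0497  0.1673] 1.48 185 h 0.1 perp [-0.0283  0.0002 -0.0125] face-tcp [ 0.0688 -0.0002 -0.0599]
[0.4296 0.0499 0.2272] [-0.2177 -0.4816 -2.5238]
t0 [0.02 0.03 0.07 0.25 0.47 0.82 0.98 1.   1.   1.   0.92 0.59 0.18 0.06]
t7 [0.04 0.18 0.62 0.97 1.   1.   1.   0.99 0.7  0.21 0.12 0.1  0.14 0.13]
t9 [0.03 0.18 0.62 0.97 1.   1.   1.   0.99 0.65 0.24 0.16 0.13 0.07 0.06]
[[ 0  0  0  0  0  0  0  0  0  0  0  0  0  0  0  0  0  0  0  0]
 [ 0  0  0  0  0  0  0  0  0  0  0  1  1  1  1  0  0  0  0  0]
 [ 0  0  0  0  0  0  0  0  0  1  2  4  5  2  1  1  1  0  0  0]
 [ 0  0  0  0  0  0  0  0  1  3  6  8  9  7  2  1  2  1  0  1]
 [ 0  0  0  0  0  0  0  1  4  7  9 10 10  9  3  0  1  2  1  1]
 [ 1  0  0  0  0  0  0  2  6  9 10 10 10  8  3  0  0  1  2  1]
 [ 2  1  0  0  0  0  1  3  8 10 10 10  9  6  2  0  0  0  1  2]
 [ 1  2  1  1  0  0  1  3  8 10 10  8  5  2  0  0  0  0  0  1]
 [ 0  1  2  1  1  0  1  2  3  5  5  3  1  0  0  0  0  0  0  0]]
block top z [0.0688 0.0713 0.074 ]
row [0.075 0.893 0.091] 0.0004 | yawy 89.3 rows>=6.5 pos [0.4296 0.0499 0.2272] z·-1.0000 F [-0.2 -0.5 -2.5] t 17.62 open 0.29
```

The pin reading is unchanged after the second blow, so it was home already, and the block is still flush. The mallet has now tilted further, to about 43°. I carry it back to its open spot.

Call:
send_rows(
  rows="0.02 0.1 0 0;0.04 0.22 0 0;0.06 0.34 0 0;0.07 0.46 0 0;0.08 0.58 0 0;0.09 0.7 0.02 0;0.1 0.82 0.06 0;0.1 0.89 0.09 0;0.1 0.895 0.12 0;0.1 0.895 0.12 0",
)

```text
clock: 18.45
tool_pos: [0.4004, 0.3192, 0.1889]
eef_rot: [0.004, 1.0, -0.002, -0.002]
contact_force: [0.6, -0.8, -3.5]
opening: 0.29
finger_force: 59.9
```

```bash
python3 - <<'E'
from h import *
meas('10',lim=(.38,.54,.27,.36,.09,.18),x0=(43,.467,.319,.145))
plan(.398,.318,.075,89.2)
E
```

```text
[40.4529  0.4667  0.3186  0.1428] 1.21 392 h 0.093 perp [-0.0046 -0.0018 -0.0039] face-tcp [ 0.0649  0.0018 -0.0479]
[41.5573  0.4669  0.3199  0.1452] 1.68 171 h 0.0915 perp [-0.0045 -0.0031 -0.004 ] face-tcp [ 0.0652  0.0031 -0.0455]
[42.3758  0.467   0.3179  0.1423] 0.71 221 h 0.0937 perp [-0.0021 -0.0011 -0.0019] face-tcp [ 0.0653  0.0011 -0.0484]
[0.4018 0.3168 0.1907] [-0.6602 -0.9088 -3.4265]
row [0.012 0.005 0.386] 0.0003 | yawy 89.3 rows>=2.8 pos [0.4018 0.3168 0.1907] z·-1.0000 F [-0.7 -0.9 -3.4] t 18.55 open 0.289
```

Call:
send_rows(
  rows="0 0 0.12 0;0 0 0.24 0;0 0 0.34 0;0 0 0.39 0;0 0 0.41 0;0 0 0.42 0;0 0 0.427 0;0 0 0.432 0;0 0 0.436 0;0 0 0.436 0",
)

```text
clock: 19.38
tool_pos: [0.4026, 0.3192, 0.0622]
eef_rot: [0.006, 1.0, 0.001, 0.001]
contact_force: [0.2, 0.1, -2.9]
opening: 0.287
finger_force: 59.9
```

Call:
send_rows(
  rows="0 0 0.004 0;0 0 0.008 0;0 0 0.011 0;0 0 0.011 0",
)

```text
clock: 19.72
tool_pos: [0.4021, 0.3192, 0.0585]
eef_rot: [0.005, 1.0, 0.0, 0.0]
contact_force: [-0.8, -1.0, 3.2]
opening: 0.288
finger_force: 59.9
```

Call:
send_rows(
  rows="0 0 0 0;-0.015 0 -0.006 0;-0.03 0 -0.011 0;-0.056 0 -0.02 0;-0.083 0 -0.027 0;-0.111 0 -0.031 0;-0.155 0 -0.033 0;-0.194 0 -0.03 0;-0.221 0 -0.025 0;-0.221 0 -0.025 0",
  force=6,
)

```text
clock: 20.55
tool_pos: [0.4727, 0.3187, 0.0664]
eef_rot: [0.007, 1.0, 0.002, 0.003]
contact_force: [2.3, 0.8, 6.8]
opening: 0.295
finger_force: 6.0
```

```bash
python3 - <<'E'
from h import *
meas('11',lim=(.40,.54,.27,.36,.006,.06),x0=(5,.46,.318,.003))
E
```

```text
[-4.6531  0.4744  0.3195  0.0015] 2.38 274 h 0.0834 perp [-0.0102 -0.0007  0.0008] face-tcp [ 0.0034  0.0007 -0.0649]
[9.9623 0.4786 0.3197 0.0043] 1.89 200 h 0.0813 perp [ 0.0064 -0.0008  0.0011] face-tcp [ 0.0076  0.0008 -0.0622]
[-72.2191   0.4454   0.3199   0.0187] 1.9 74 h 0.0447 perp [-0.017  -0.001   0.0531] face-tcp [-0.0256  0.001  -0.0478]
[0.4709 0.3189 0.0665] [2.1393 0.945  6.2576]
```

Call:
send_rows(
  rows="-0.01 0 0 0;-0.015 0 0 0;-0.015 0 0 0;-0.015 0 0 0",
  force=3,
)

```text
clock: 20.98
tool_pos: [0.4733, 0.3183, 0.0658]
eef_rot: [0.006, 1.0, 0.0, 0.0]
contact_force: [0.4, 1.6, 4.0]
opening: 0.294
finger_force: 3.0
```

Call:
send_rows(
  rows="0 0 0 0;0 0 0 0;0 0 0 0;0 0 0 0",
  jaw=-0.1,
)

```text
clock: 21.32
tool_pos: [0.4722, 0.3175, 0.0652]
eef_rot: [0.005, 1.0, -0.001, -0.001]
contact_force: [0.4, 0.7, 0.4]
opening: 0.546
finger_force: 0.0
```

```bash
python3 - <<'E'
from h import *
meas('12',lim=(.40,.54,.27,.36,.006,.06),x0=(2,.47,.318,.001))
s=cv2.imread('pics/s12.png');t=cv2.imread('pics/t12.png')
cv2.imwrite('pics/c12.png',np.hstack([cv2.resize(s[110:200,230:310],None,fx=5,fy=5,interpolation=3),cv2.resize(t[190:280,175:255],None,fx=5,fy=5,interpolation=3)]))
E
```

```text
[92.6101  0.5375  0.3119  0.031 ] 2.82 230 h 0.0625 perp [-0.0026  0.0059  0.0562] face-tcp [ 0.065  -0.0059 -0.0344]
[-0.4559  0.4759  0.3204  0.0003] 1.8 207 h 0.0841 perp [-0.004  -0.0026  0.    ] face-tcp [ 0.0033  0.0026 -0.0651]
[-23.1588   0.508    0.3063   0.0047] 1.82 23 h 0.0593 perp [-0.0588  0.0114  0.0251] face-tcp [ 0.0355 -0.0114 -0.0606]
[0.4725 0.3178 0.0653] [-0.5196  0.5432  1.0577]
```

View pics/c12.png

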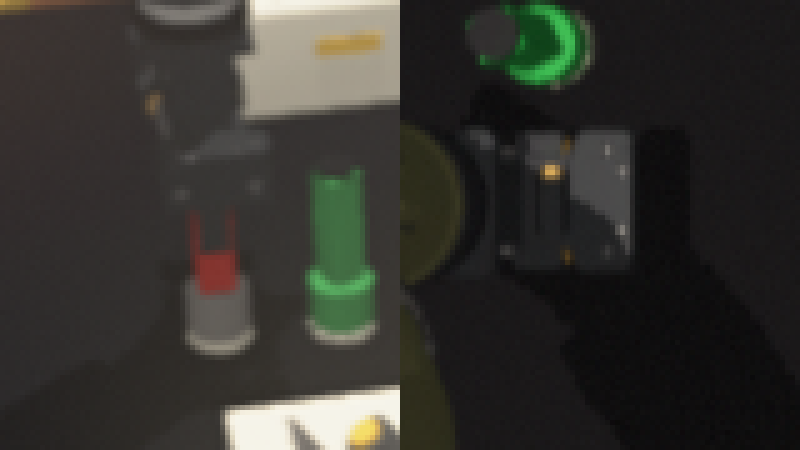

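The mallet stands upright at side crop (220,310), free between the fingers, with a fitted tilt of about 0°. I lift straight up and clear.

Call:
send_rows(
  rows="0 0 -0.03 0;0 0 -0.08 0;0 0 -0.18 0;0 0 -0.3 0;0 0 -0.42 0;0 0 -0.5 0;0 0 -0.55 0;0 0 -0.55 0",
)

```text
clock: 22.08
tool_pos: [0.4746, 0.3195, 0.2349]
eef_rot: [0.006, 1.0, 0.002, 0.003]
contact_force: [0.5, -0.4, 0.3]
opening: 0.549
finger_force: 0.0
```

Call:
send_rows(
  rows="0.1 0.1 -0.05 0;0.2 0.2 -0.1 0;0.2 0.3 -0.1 0;0.2 0.4 -0.1 0;0.2 0.4 -0.1 0;0.2 0.4 -0.1 0;0.2 0.4 -0.1 0;0.2 0.4 -0.1 0",
)

```text
clock: 22.75
tool_pos: [0.4148, 0.4366, 0.2599]
eef_rot: [0.006, 1.0, -0.001, -0.0]
contact_force: [0.2, 0.6, -0.1]
opening: 0.547
finger_force: 0.0
```

```bash
python3 - <<'E'
from h import *
snap('side','s13');snap('top','t13')
for fs,ft in(('s13','t13'),('s13',None),(None,'t13')): print(fitmal(fs,ft,[1,.475,.319,.002],(.43,.52,.275,.36,.006,.12)))
C=cloud('side','s13'); X,Y,Z=C[...,0],C[...,1],C[...,2]
k=(X>.565)&(X<.62)&(Y>.015)&(Y<.085)&(Z<.076)&(Z>.03); print('block top',np.percentile(Z[k],[10,50,90]))
im=cv2.imread('pics/t13.png').astype(float); c=(im[...,2]-im[...,0])[196:220,284:306]/242; print(np.round(np.clip(c,0,1)[:,9:13].mean(1)[6:20],2))
a=cv2.imread('pics/t0.png').astype(int);d=np.abs(a-im).max(2)
for n,(u,v) in dict(mouse=(472,266),spray=(460,146),jar=(166,160),tip=(215,144),rack=(421,144),marker=(303,264),tape=(270,113),green=(201,198)).items(): print(n,d[v-14:v+14,u-14:u+14].mean().round(1),end=' ')
print(sensors.get_state()['contact_force'])
E
```

```text
(array([-0.44131823,  0.47469039,  0.32013965, -0.00053374]), np.float64(1.1904648735052668), 506)
(array([-0.0552321 ,  0.47540181,  0.32016992,  0.00139078]), np.float64(1.8007786545266822), 307)
(array([-0.19938054,  0.47410947,  0.32004271, -0.0021303 ]), np.float64(0.6267512150782938), 199)
block top [0.06892251 0.07118294 0.07402012]
[0.04 0.18 0.62 0.97 1.   1.   1.   0.99 0.7  0.21 0.12 0.1  0.07 0.05]
mouse 1.1 spray 1.0 jar 1.1 tip 0.6 rack 0.9 marker 1.3 tape 1.5 green 1.3 [ 0.43723601 -0.27292642  0.40558778]
```

The mallet is upright, the block is flush, the pin is home and the bystanders haven't moved. I hand the job in.

```bash
python3 -c "
from plant import finish_job
print(finish_job())"
```

```text
the job is handed in; nothing more can be done
None
```

The job is handed in: the block sits flush in the recess and the mallet stands upright and free on the bench. The pin is home by a first mallet blow; a second, made to be sure, moved it no further. The other things are unmoved, and it took about 23 s.

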